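# Clamp a confectionery mould in the bench press frame

### The arm

A 6-joint arm with a two-finger parallel gripper is mounted at the origin on the work surface. World frame = base frame: x ahead of the robot, y to its left, z up, the work surface at z = 0. Lengths are in m, angles in degrees, forces in N, time in s.
With the tool pointing down it reaches from about 0.25 to 0.725 m from the base axis. Payload 9.7 kg.
Tool frame: the origin (TCP) lies on the centre line of the jaws, within the pads' length; the fingertips stand 17 mm ahead of it and the grasp point (between the pads) lies 2 mm behind it (bot.nose_length is the distance from the TCP to the fingertips, in m); x points along the fingers, y is the direction in which the jaws open and shut, and the axes are right-handed (so a half turn about x gives the same grasp; the last joint's range is limited). The gripper opens to 85 mm and grips with 20 to 120 N. Pads are 22 mm wide; open, the fingers measure 114 mm over their backs; the gripper's body (76 mm by 85 mm) begins 54 mm behind the grasp point. The pads swing forward as they close: fully open they stand 13 mm farther back than shut.
Start: joints at [-65.489, 4.979, 10.078, 95.1, 0, 90], TCP at [0.228, -0.5, 0.248] pointing down, gripper open.
Joint ranges: [-179.16, 179.16], [-48.56, 103.87], [-65.8, 70.77], [-126.05, 130.52], [-82.76, 87.17], [-180, 180]. Speed limits (degrees/s): [127.2, 127.2, 147.25, 180, 180, 180].

### API

Orientations are given as [roll, pitch, yaw] about the fixed x, y, z axes, in that order (R = Rz(yaw) Ry(pitch) Rx(roll)).
In Python, from workcell import bot, viewer, ticket gives the robot as it stands.
- The arm moves only by the tool jog_arm, never from a script. Its argument "deltas" is a list of rows, each an object of numbers: "fingers": the opening, from 0 (shut) to 1 (fully open); "x", "y", "z": the shift along the world's x, y, z in mm; "twist": the turn about the world's z in degrees. A call has 1 to 10 rows; each row is the pose to reach, as a shift and turn from the pose measured when the call began; what a row does not reach only later rows make up. A row lasts 1/10 s, in which the tool goes at most 50 mm and 8.59 degrees, less where a joint would pass 70% of its speed; a pose out of reach is approached as far as the arm can. A call with a gripper value outside its range is refused whole. The fingers move at their own pace and stop on an object; "grip_force" is the grip in N (left out, the last holds). Time passes only in rows, so rows that repeat a pose let the fingers close. It gives the time, the measured TCP pose, the force and the opening at its end, in the units of the state.
- bot.get_obs(): the state, without advancing time (a new reading comes with each control period).
- viewer.camera(name): name is "side" or "top" or "wrist"; returns a dict with "image" (400x640x3 uint8, red, green, blue), "fovy" (degrees; the focal length in pixels is half the picture's height over the tangent of half this angle, whatever the lens; pixels are square), "cx", "cy" (the principal point, pixels), "world_to_cam" (4x4, takes a point from world to camera coordinates); the wrist camera has in their place "tool_from_camera" (4x4, takes a point from camera to tool coordinates, whose origin is the TCP and whose axes are the tool frame's). Camera axes: x right, y down, z forward; pixel columns grow to the right and rows downward; lengths in m; the calibration is good to about 2 mm. A picture is of the moment at which its call begins: read the wrist's pose just before it. There is no depth.
- ticket.job_done(): hands the job in, once; it reports no verdict.
The state is a dict: "time": time; "q": joint angles; "qd": joint speeds; "joint_efforts": joint torques, N m; "ee_pos": TCP position; "tcp_rot": TCP orientation; "wrist_force": force on the tool from outside, world axes, zero at the start; "torque": the same for the moment, N m; "opening": finger opening in m.
Only numpy, scipy, OpenCV 4.12 (cv2) and the standard library are available. Lean on these libraries where they do the work, as an engineer would, in place of code of your own. Each camera call takes 0.05 s, during which the arm holds its last target.

### The job

Push the loose red mould on the press bed back until its back side lies flush along the rear rail, then wind the handwheel clockwise until the jaw has run the mould up to the end stop and holds it snugly there, still flush with the rail. Tighten by feel: stop when the wheel clearly stiffens, without forcing it and crushing the mould, then let go of everything; leave the spatula, bowl, jar and cup alone.

Things in the scene. Friction and masses are not known exactly. Their poses are not given: they have to be found in the camera images.
- press: Fixed aluminium frame, 190 (x) by 570 (y) mm. Origin at table height, mid-bed; y runs from the handwheel (-y) to the end stop (+y), x from the open front (robot side) to the rear rail. Bed top 20 mm above the table. Rear rail 22 mm above the bed, front face at x = +65, y -105 to +235 mm. White gearbox under the wheel, 68 mm high, x -58 to 58, y -268 to -162 mm.
- wheel_axis (a point): Point on the steel handwheel's vertical axis, level with the middle of its crank handle (132 mm above the table); press x = 0, y = -210 mm. Rim 124 mm across, its top 101 mm above the table; on the wheel only the handle is higher than 103 mm. The wheel stays where it is left.
- handle_mid (a point): Middle of the upright black free-spinning crank handle, 24 mm across, 102 to 159 mm above the table, 55 mm from the axis; push it round from behind with closed fingers or hold it loosely. Turning it takes 5 to 8 N on the way, then rises steeply at the stop: 11 to 13 N is snug (jaw 20 to 30 N), 19 N crushes (60 N).
- wheel (a joint): Handwheel angle in rad, growing clockwise seen from above; each rad clockwise moves the jaw 12 mm towards the end stop (75 mm a turn). Range 0 to 19.
- jaw_face (a point): Centre of the steel jaw's flat black rubber facing, 84 mm wide and 36 mm high, facing the end stop (+y of the press); moved only by the wheel, mould and stop lie beyond it. The steel end stop, a like-sized plate across the bed, is clamped at a place that differs each time and is not reported: its face lies 135 to 185 mm along press y. It does not yield. The rubber gives about 1 mm for 28 N.
- mould_center (a point): Centre of the loose rigid red mould, a block 90 (x) by 120 (y) by 35 mm high, about 0.45 kg, lying on the bed between jaw and stop, somewhat askew and short of the rear rail; its axes are like those of the press when it is flush. Flush at the rail, its centre is at press x = +20 mm; of smooth plastic, it takes 1 to 4 N to slide; its 120 mm front side is free to push.
- spatula: Bystander: spatula 250 mm long lying on the table in front of the press; leave it alone.
- bowl: Bystander: steel bowl 120 mm across, 60 mm high, beyond the press; leave it alone.
- jar: Bystander: glass jar 70 mm across, 100 mm high, beyond the press; leave it alone.
- cup: Bystander: white cup 74 mm across, 85 mm high, on the table to the wheel's side of the press; leave it alone.
Things that resemble listed ones, but are neither listed nor needed, are in the scene too. Leave any green, purple or turquoise look-alike of the part that bears mould_center alone.

How it is judged (in metres and radians):
On the way, in this order (a step that is already met when the one before it is completed fails the run):
1. the mould lies flush along the rear rail, before the jaw clamps it (x of mould_center in the frame of press above 0.016 m and angle between the x axis of mould_center and the x axis of press, either way round below 0.06 rad and contact force between jaw and mould below 1 N), for 0.2 s.
2. the jaw presses the mould snugly against the end stop (contact force between jaw and mould above 8 N and contact force between mould and stop above 5 N), for 0.2 s.
At the end, for the whole second after the job is handed in: the jaw presses the mould with more than 8 N and the mould presses the end stop with more than 5 N, the mould lies flat (within 0.05 rad), at rest, within 4 mm of the rear rail and 0.06 rad of parallel to it (all of step 2 and x of mould_center in the frame of press above 0.016 m and angle between the x axis of mould_center and the x axis of press, either way round below 0.06 rad and angle between mould_center's own z axis and vertical below 0.05 rad and linear speed of mould below 0.01 m/s); the robot touches nothing.
It fails at once if the mould is crushed: jaw force over 60 N (contact force between jaw and mould above 60 N).
It fails at once if the spatula is moved by more than 20 mm (distance of spatula from where it was at the start of the episode above 0.02 m).
It fails at once if the bowl is moved by more than 20 mm (distance of bowl from where it was at the start of the episode above 0.02 m).
It fails at once if the jar is moved by more than 20 mm (distance of jar from where it was at the start of the episode above 0.02 m).
It fails at once if the cup is moved by more than 20 mm (distance of cup from where it was at the start of the episode above 0.02 m).
It also fails if it takes over 72 s, if anything falls off the work surface, if the arm or the gripper's body presses on something with over 40 N, if the wrist force passes 120 N, or if a joint passes its speed limit or range.

## Working session

There is one attempt and no reset: what is moved stays moved. The work goes in short steps, Python scripts to look and compute and a tool call to move; the robot and the scene stay as the last step left them, time stands still between calls to the robot, and variables do not carry over. Pictures are saved under pics/ and viewed, and the job is handed in when it is done.

Besides the shell and the picture viewer there is one more tool, called as name(argument=value, ...), one argument or row to a line, values as JSON. jog_arm: Moves the arm, as the interface text tells. Its arguments: {"type":"object","properties":{"deltas":{"type":"array"},"grip_force":{"type":"number"}},"required":["deltas"]}

```bash
mkdir -p pics; python3 - <<'E'
from workcell import bot, viewer
import cv2,numpy as np
o=bot.get_obs(); print(o)
for n in("side","top"):
    c=viewer.camera(n); cv2.imwrite(f"pics/{n}0.png",c["image"][:,:,::-1]); print(n,c["fovy"],c["cx"],c["cy"],np.round(c["world_to_cam"],4).tolist())
E
```

```text
{'time': 0.0, 'q': array([-6.54902199e+01,  5.01255255e+00,  1.00339531e+01,  9.51015313e+01,
        2.59949214e-04,  9.00003259e+01]), 'qd': array([-0.10264638,  0.02620576, -0.06303686, -0.02489773, -0.00977723,
       -0.06662046]), 'joint_efforts': array([-2.07135354e-04, -5.20394361e+01,  4.64801109e+01,  1.64316874e-02,
        2.95111136e-05,  2.22921521e-07]), 'ee_pos': array([ 0.22807585, -0.50023755,  0.24756465]), 'tcp_rot': array([-90.18554446,  89.91986883, 114.32390954]), 'wrist_force': array([-0.02519819,  0.12191116,  0.22059491]), 'torque': array([-0.00439525, -0.01029706,  0.04998579]), 'opening': 0.08535749190793755}
side 46.482638602642645 316.2107075165477 200.02994907390098 [[-0.959, -0.2832, 0.0107, 0.5409], [-0.1874, 0.6054, -0.7735, 0.2027], [0.2126, -0.7438, -0.6337, 1.3071], [0.0, 0.0, 0.0, 1.0]]
top 47.911838957388625 317.4017385299278 208.1205253843238 [[-0.0173, -0.9997, -0.019, 0.0115], [-0.9883, 0.02, -0.1513, 0.5705], [0.1516, 0.0162, -0.9883, 1.2158], [0.0, 0.0, 0.0, 1.0]]
```

View pics/side0.png

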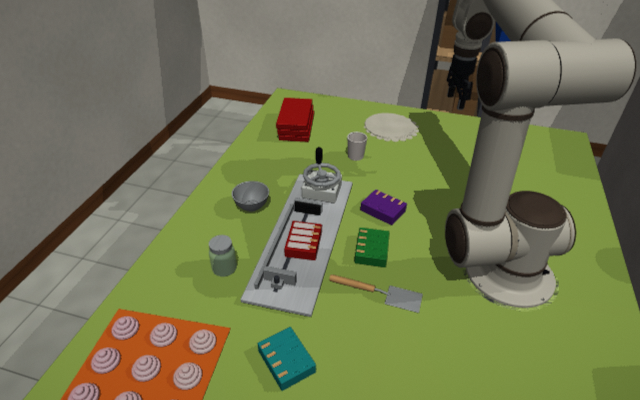

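View pics/top0.png

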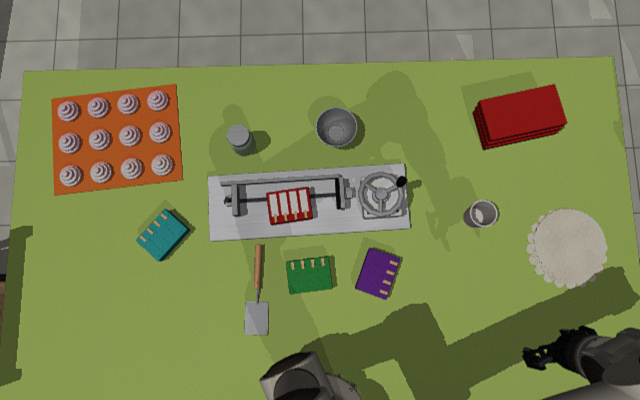

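```bash
cat > h.py <<'E'
import numpy as np, cv2
def K(c):
    f=c["image"].shape[0]/2/np.tan(np.radians(c["fovy"]/2)); return f
def ray(c,u,v):
    f=K(c); d=np.array([(u-c["cx"])/f,(v-c["cy"])/f,1.]); T=c["world_to_cam"]; R=T[:3,:3]
    return -R.T@T[:3,3], R.T@d
def plane(c,u,v,z):
    o,d=ray(c,u,v); return o+d*(z-o[2])/d[2]
def proj(c,p):
    f=K(c);q=c["world_to_cam"][:3,:3]@np.asarray(p)+c["world_to_cam"][:3,3]; return np.array([f*q[0]/q[2]+c["cx"],f*q[1]/q[2]+c["cy"]])
E
python3 - <<'E'
from workcell import viewer
from h import *
c=viewer.camera("top"); im=c["image"]
b=im[:,:,::-1]
cv2.imwrite("pics/topz.png",cv2.resize(b[150:255,200:420],None,fx=3.6,fy=3.6,interpolation=cv2.INTER_CUBIC))
s=viewer.camera("side"); bs=s["image"][:,:,::-1]
cv2.imwrite("pics/sidez.png",cv2.resize(bs[140:320,220:430],None,fx=3.2,fy=3.2,interpolation=cv2.INTER_CUBIC))
hsv=cv2.cvtColor(b.copy(),cv2.COLOR_BGR2HSV)
# press region: non green low saturation
m=((hsv[...,1]<70)).astype(np.uint8); m[:150]=0;m[255:]=0;m[:,:195]=0;m[:,425:]=0
m=cv2.morphologyEx(m,cv2.MORPH_CLOSE,np.ones((9,9)))
n,l,st,ce=cv2.connectedComponentsWithStats(m); k=1+np.argmax(st[1:,4]); print(st[k])
cn=cv2.findContours((l==k).astype(np.uint8),cv2.RETR_EXTERNAL,cv2.CHAIN_APPROX_NONE)[0][0][:,0]
print(cv2.boxPoints(cv2.minAreaRect(cn)))
# front edge, left edge fits
col=[(x,np.nonzero(l[:,x]==k)[0].max()) for x in range(225,395)]
row=[(np.nonzero(l[y]==k)[0].min(),y) for y in range(186,232)]
for nme,p in(("front",col),("left",row)):
    print(nme,cv2.fitLine(np.array(p,np.float32),cv2.DIST_HUBER,0,.01,.01).ravel())
r=((hsv[...,1]>130)&((hsv[...,0]<8)|(hsv[...,0]>172))).astype(np.uint8)
r[:170]=0;r[240:]=0;r[:,:250]=0;r[:,330:]=0
r=cv2.morphologyEx(r,cv2.MORPH_CLOSE,np.ones((7,7)))
cn=max(cv2.findContours(r,cv2.RETR_EXTERNAL,cv2.CHAIN_APPROX_NONE)[0],key=cv2.contourArea)
print("mould",cv2.minAreaRect(cn),cv2.boxPoints(cv2.minAreaRect(cn)))
E
```

```text
[  208   163   202    79 13148]
[[204.81061 175.55968]
 [405.45447 162.30962]
 [409.80768 228.22969]
 [209.16382 241.47975]]
front [ 9.9795657e-01 -6.3896269e-02  3.0950000e+02  2.3423529e+02]
left [3.0636242e-02 9.9953061e-01 2.0860001e+02 2.0989999e+02]
mould ((288.97998046875, 205.36000061035156), (32.10264587402344, 42.850677490234375), 81.8698959350586) [[265.5     192.5    ]
 [307.91998 186.44   ]
 [312.45996 218.22   ]
 [270.03998 224.28   ]]
```

View pics/topz.png

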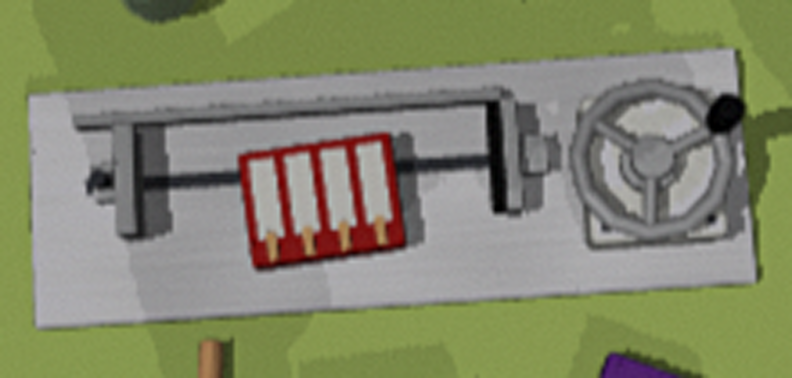

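View pics/sidez.png

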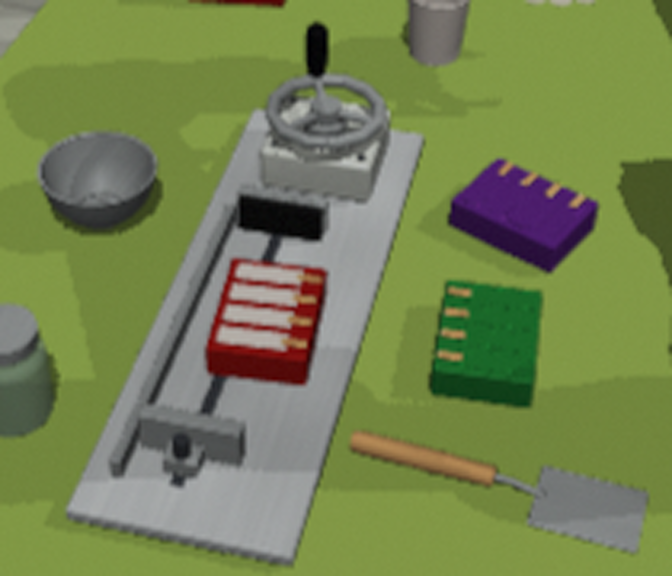

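```bash
python3 - <<'E'
from workcell import viewer
from h import *
import pickle
c=viewer.camera("top"); s=viewer.camera("side")
pickle.dump((c,s),open("cams.pkl","wb"))
Z=lambda u,v:(200+u/3.6-.4,150+v/3.6-.4)
C=np.array([plane(c,*Z(*p),0.02) for p in[(28,95),(738,50),(757,282),(37,327)]])
print("corners",C.round(4).tolist()); 
print("lens",[np.linalg.norm(C[i]-C[(i+1)%4]).round(4) for i in range(4)], "center",C.mean(0).round(4))
yv=(C[0]-C[1]+C[3]-C[2]); yaw=np.arctan2(-yv[0],yv[1]); xv=(C[0]-C[3]+C[1]-C[2]);print("yaw",np.degrees(yaw),np.degrees(np.arctan2(xv[1],xv[0])))
o=C.mean(0)[:2]; R=np.array([[np.cos(yaw),-np.sin(yaw)],[np.sin(yaw),np.cos(yaw)]])
P=lambda p:(R.T@(p[:2]-o)*1000).round(1)
for n,(u,v),z in[("rail left end top front",(80,129),.042),("rail right top front",(486,102),.042),("hub",(655,157),.101),("handle top",(725,114),.159),
  ("stop top L",(113,125),.056),("stop top R front",(133,125),.056),("stop R near",(140,237),.056),("jaw black back",(487,100),.056),("jaw black near",(497,211),.056),
  ("m TL",(239,155),.055),("m TR",(389,134),.055),("m BR",(405,246),.055),("m BL",(257,269),.055)]:
    w=plane(c,*Z(u,v),z); print(n,w.round(4),"press",P(w))
# side: wheel hub, handle
f=lambda u,v:(220+u/3.2-.4,140+v/3.2-.4)
for n,(u,v),z in[("corner wheel front",(425,134),.02),("corner stop rear",(67,515),.02),("corner stop front",(293,563),.02),("handle top",(317,30),.159),("handle bot",(317,72),.105),("hub",(325,103),.101)]:
    w=plane(s,*f(u,v),z); print("S",n,w.round(4),P(w))
E
```

```text
corners [[0.6748, 0.3181, 0.02], [0.6993, -0.2525, 0.02], [0.5124, -0.2587, 0.02], [0.4878, 0.3073, 0.02]]
lens [np.float64(0.5712), np.float64(0.187), np.float64(0.5665), np.float64(0.1873)] center [0.5936 0.0286 0.02  ]
yaw 2.4737617454835914 2.596071376219007
rail left end top front [0.6414 0.2706 0.042 ] press [ 58.2 239.7]
rail right top front [ 0.6562 -0.0493  0.042 ] press [ 59.2 -80.5]
hub [ 0.5987 -0.1724  0.101 ] press [  -3.6 -201. ]
handle top [ 0.6179 -0.2156  0.159 ] press [  13.8 -245. ]
stop top L [0.6411 0.2416 0.056 ] press [ 56.6 210.8]
stop top R front [0.6407 0.226  0.056 ] press [ 55.6 195.2]
stop R near [0.5526 0.2197 0.056 ] press [-32.7 192.7]
jaw black back [ 0.6547 -0.0498  0.056 ] press [ 57.7 -80.9]
jaw black near [ 0.5673 -0.0555  0.056 ] press [-29.9 -82.8]
m TL [0.6155 0.1434 0.055 ] press [ 26.8 113.8]
m TR [0.6296 0.0268 0.055 ] press [35.9 -3.3]
m BR [0.5417 0.0157 0.055 ] press [-52.4 -10.6]
m BL [0.5262 0.1296 0.055 ] press [-63.  103.8]
S corner wheel front [ 0.5107 -0.2561  0.02  ] [ -95.1 -280.8]
S corner stop rear [0.6709 0.3246 0.02  ] [ 90.1 292.4]
S corner stop front [0.4839 0.3165 0.02  ] [-97.2 292.4]
S handle top [ 0.6197 -0.2105  0.159 ] [  15.8 -240. ]
S handle bot [ 0.6202 -0.2148  0.105 ] [  16.1 -244.3]
S hub [ 0.5988 -0.1704  0.101 ] [  -3.3 -199. ]
```

```bash
python3 - <<'E'
from h import *
import pickle
c,s=pickle.load(open("cams.pkl","rb"))
for k in(c,s): print(ray(k,0,0)[0].round(3), [x for x in k if x!="image"])
Z=lambda u,v:(200+u/3.6-.4,150+v/3.6-.4)
f=lambda u,v:(220+u/3.2-.4,140+v/3.2-.4)
def tri(a,b):
    o1,d1=ray(c,*a);o2,d2=ray(s,*b);d1/=np.linalg.norm(d1);d2/=np.linalg.norm(d2)
    t=np.linalg.lstsq(np.stack([d1,-d2],1),o2-o1,rcond=None)[0]
    p,q=o1+t[0]*d1,o2+t[1]*d2; return ((p+q)/2).round(4),np.linalg.norm(p-q).round(4)
for n,a,b in[("wf",(757,282),(425,134)),("sr",(28,95),(67,515)),("sf",(37,327),(293,563)),("handle",(725,108),(317,27)),("hub",(655,157),(325,103)),
 ("mTL",(239,155),(207,347)),("mTR",(389,134),(233,262)),("mBR",(405,246),(327,269)),("mBL",(257,269),(307,360)),("railL",(76,120),(118,462)),("railR",(500,90),(240,198))]:
    print(n,*tri(Z(*a),f(*b)))
E
```

```text
[ 0.38  -0.02   1.288] ['fovy', 'cx', 'cy', 'world_to_cam']
[0.279 1.003 0.979] ['fovy', 'cx', 'cy', 'world_to_cam']
wf [ 0.512  -0.2592  0.0176] 0.0014
sr [0.6751 0.3197 0.013 ] 0.0025
sf [0.4873 0.3096 0.0103] 0.0027
handle [ 0.6218 -0.2159  0.159 ] 0.0009
hub [ 0.5992 -0.1726  0.0993] 0.0005
mTL [0.6154 0.1436 0.0526] 0.001
mTR [0.6309 0.027  0.0476] 0.0004
mBR [0.5424 0.0158 0.0526] 0.0007
mBL [0.5274 0.1303 0.0495] 0.0012
railL [0.6479 0.2746 0.037 ] 0.0036
railR [ 0.6584 -0.061   0.0507] 0.0103
```

```bash
python3 - <<'E'
from h import *
from workcell import bot
import pickle
from scipy.spatial.transform import Rotation as Ro
c,s=pickle.load(open("cams.pkl","rb"))
print(Ro.from_euler("xyz",bot.get_obs()["tcp_rot"],degrees=True).as_matrix().round(3),bot.nose_length)
pts={}
for n,k,(x0,x1,y0,y1) in[("top",c,(385,415,165,200)),("side",s,(310,328,142,168))]:
    g=cv2.cvtColor(k["image"],cv2.COLOR_RGB2GRAY)
    m=np.zeros_like(g);m[y0:y1,x0:x1]=(g[y0:y1,x0:x1]<45)
    n_,l,st,ce=cv2.connectedComponentsWithStats(m);i=1+np.argmax(st[1:,4]);print(n,st[i],ce[i])
    pts[n]=ce[i]
o1,d1=ray(c,*pts["top"]);o2,d2=ray(s,*pts["side"])
t=np.linalg.lstsq(np.stack([d1,-d2],1),o2-o1,rcond=None)[0];print((o1+t[0]*d1).round(4),(o2+t[1]*d2).round(4))
b=c["image"][:,:,::-1]
cv2.imwrite("pics/wh.png",cv2.resize(b[160:240,350:415],None,fx=7,fy=7,interpolation=cv2.INTER_CUBIC))
E
```

```text
[[-0.     0.415 -0.91 ]
 [ 0.    -0.91  -0.415]
 [-1.    -0.     0.   ]] 0.017
top [396 176  11  11  88] [400.97727273 181.375     ]
side [316 148   6  16  88] [318.44318182 155.19318182]
[ 0.6242 -0.221   0.1278] [ 0.6231 -0.2212  0.1276]
```

View pics/wh.png

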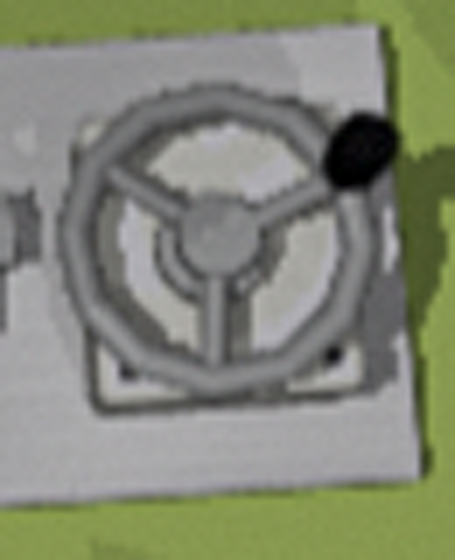

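jog_arm(
  deltas=[
    {"x":35,"y":35,"twist":8},
    {"x":70,"y":70,"twist":16},
    {"x":95,"y":110,"twist":24},
    {"x":120,"y":150,"twist":32},
    {"x":140,"y":195,"twist":40},
    {"x":160,"y":240,"twist":48},
    {"x":175,"y":285,"twist":56},
    {"x":190,"y":330,"twist":64},
    {"x":200,"y":375,"twist":72},
    {"x":210,"y":420,"twist":80},
  ],
)

```text
validation failed for argument at $.de...
```

```bash
python3 - <<'E'
from workcell import bot
o=bot.get_obs();print(o["q"].round(1),o["ee_pos"],o["tcp_rot"],o["wrist_force"])
E
```

```text
[-65.5   5.   10.1  95.1  -0.   90. ] [ 0.22816017 -0.50037884  0.24804943] [-88.9177458   89.97557618 115.59662372] [ 0.35564795 -0.78139299  0.18955312]
```

jog_arm(
  deltas=[
    {"fingers":1,"x":35,"y":35,"z":0,"twist":8},
    {"fingers":1,"x":70,"y":70,"z":0,"twist":16},
    {"fingers":1,"x":95,"y":110,"z":0,"twist":24},
    {"fingers":1,"x":120,"y":150,"z":0,"twist":32},
    {"fingers":1,"x":140,"y":195,"z":0,"twist":40},
    {"fingers":1,"x":160,"y":240,"z":0,"twist":48},
    {"fingers":1,"x":175,"y":285,"z":0,"twist":56},
    {"fingers":1,"x":190,"y":330,"z":0,"twist":64},
    {"fingers":1,"x":200,"y":375,"z":0,"twist":72},
    {"fingers":1,"x":210,"y":420,"z":0,"twist":80},
  ],
)

```text
time: 1.3
ee_pos: [0.4382, -0.0785, 0.2481]
tcp_rot: [-16.1, 90.0, -91.2]
wrist_force: [0.8, -0.8, 0.3]
opening: 0.0856
```

```bash
python3 - <<'E'
from workcell import bot
o=bot.get_obs();print(o["q"].round(1),o["ee_pos"],o["tcp_rot"],o["wrist_force"])
E
```

```text
[-10.1  -9.3  -3.8  95.5  -0.   65. ] [ 0.43823288 -0.07848724  0.2481402 ] [-16.07693005  89.98843317 -91.23802793] [ 0.82774918 -0.80101363  0.30957629]
```

jog_arm(
  deltas=[
    {"fingers":1,"x":10,"y":40,"z":0,"twist":8},
    {"fingers":1,"x":20,"y":80,"z":0,"twist":16},
    {"fingers":1,"x":30,"y":120,"z":0,"twist":24},
    {"fingers":1,"x":50,"y":157,"z":0,"twist":32},
    {"fingers":1,"x":65,"y":157,"z":0,"twist":40},
    {"fingers":1,"x":65,"y":157,"z":0,"twist":48},
    {"fingers":1,"x":65,"y":157,"z":0,"twist":56},
    {"fingers":1,"x":65,"y":157,"z":-30,"twist":64},
    {"fingers":1,"x":65,"y":157,"z":-60,"twist":72},
    {"fingers":1,"x":65,"y":157,"z":-100,"twist":77.5},
  ],
)

```text
time: 2.3
ee_pos: [0.5039, 0.0787, 0.1482]
tcp_rot: [4.5, 89.8, 7.2]
wrist_force: [0.5, -0.2, 0.5]
opening: 0.0852
```

```bash
python3 - <<'E'
from workcell import bot,viewer
import cv2
from h import *
o=bot.get_obs();print(o["q"].round(1),o["ee_pos"],o["tcp_rot"],o["wrist_force"])
from scipy.spatial.transform import Rotation as Ro
print(Ro.from_euler("xyz",o["tcp_rot"],degrees=True).as_matrix().round(3))
w=viewer.camera("wrist");cv2.imwrite("pics/w1.png",w["image"][:,:,::-1])
E
```

```text
[ 8.9 -1.5 -7.6 83.7 -0.   6.2] [0.50385184 0.07865284 0.14819781] [ 4.52339621 89.83884333  7.18121951] [ 0.54759479 -0.21609274  0.48909957]
[[ 0.003 -0.046  0.999]
 [ 0.     0.999  0.046]
 [-1.     0.     0.003]]
```

View pics/w1.png

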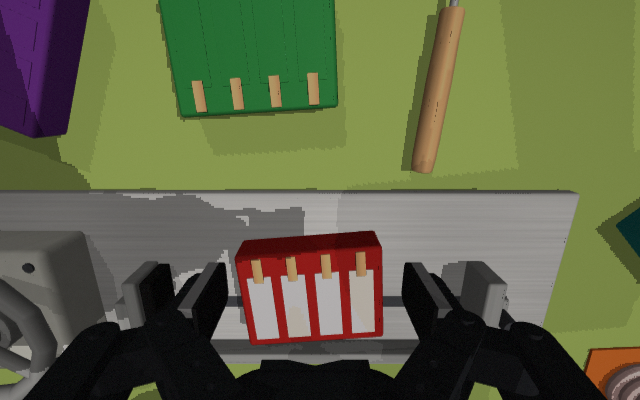

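jog_arm(
  deltas=[
    {"fingers":1,"x":0,"y":0,"z":-40,"twist":0},
    {"fingers":1,"x":0,"y":0,"z":-75,"twist":0},
    {"fingers":1,"x":0,"y":0,"z":-95,"twist":0},
    {"fingers":1,"x":0,"y":0,"z":-104,"twist":0},
    {"fingers":1,"x":0,"y":0,"z":-104,"twist":0},
  ],
)

```text
time: 2.85
ee_pos: [0.5005, 0.0781, 0.0361]
tcp_rot: [-173.6, 89.5, -170.7]
wrist_force: [-0.1, 0.0, 0.6]
opening: 0.0851
```

```bash
python3 - <<'E'
from workcell import bot,viewer
import cv2
o=bot.get_obs();print(o["ee_pos"],o["wrist_force"])
w=viewer.camera("wrist");cv2.imwrite("pics/w2.png",w["image"][:,:,::-1])
w=viewer.camera("side");cv2.imwrite("pics/s2.png",cv2.resize(w["image"][140:340,180:440,::-1],None,fx=3,fy=3))
E
```

```text
[0.50050676 0.07811084 0.0360604 ] [-0.12239562  0.02337787  0.63033165]
```

View pics/w2.png

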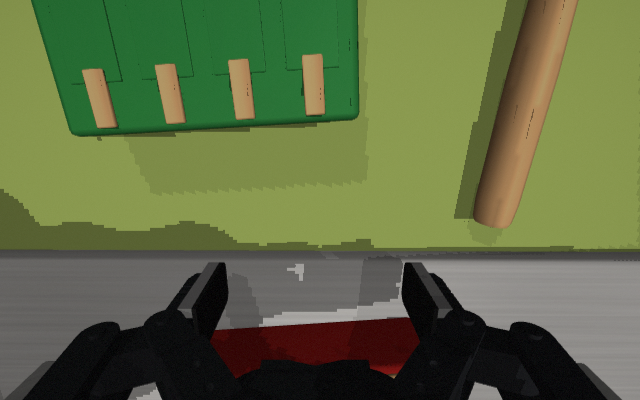

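View pics/s2.png

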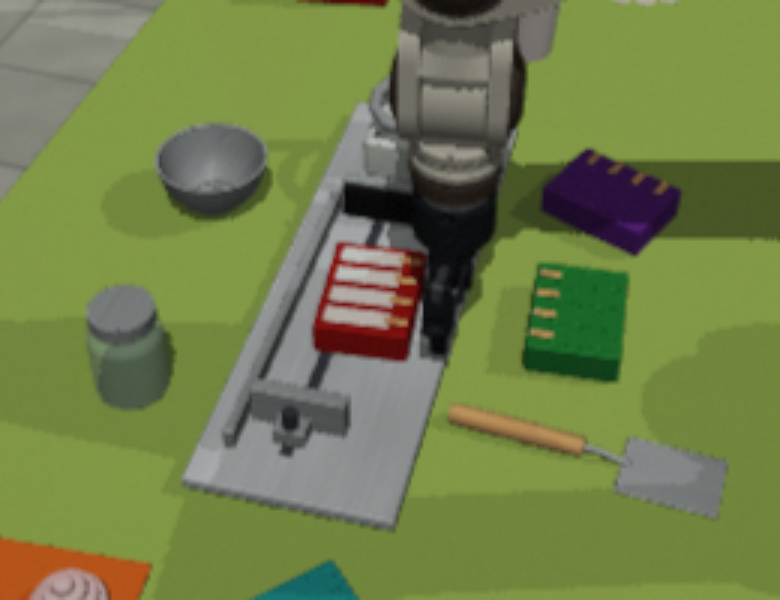

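jog_arm(
  deltas=[
    {"fingers":1,"x":3,"y":0,"z":6,"twist":0},
    {"fingers":1,"x":8,"y":0,"z":6,"twist":0},
    {"fingers":1,"x":13,"y":0.5,"z":6,"twist":0},
    {"fingers":1,"x":18,"y":1,"z":6,"twist":0},
    {"fingers":1,"x":23,"y":1,"z":6,"twist":0},
    {"fingers":1,"x":28,"y":1,"z":6,"twist":0},
    {"fingers":1,"x":32,"y":1.5,"z":6,"twist":0},
    {"fingers":1,"x":36,"y":1.5,"z":6,"twist":0},
  ],
)

```text
time: 3.75
ee_pos: [0.5377, 0.0798, 0.0435]
tcp_rot: [-173.4, 89.6, -170.5]
wrist_force: [-1.5, 0.2, -1.2]
opening: 0.0856
```

```bash
cat > look.py <<'E'
from workcell import bot,viewer
import cv2,sys
from h import *
from scipy.spatial.transform import Rotation as Ro
o=bot.get_obs();R=Ro.from_euler("xyz",o["tcp_rot"],degrees=True).as_matrix()
print(o["time"],o["ee_pos"].round(4),"yaw",np.degrees(np.arctan2(-R[0,1],R[1,1])).round(2),"ax",R[:,0].round(3),o["wrist_force"].round(2),o["torque"].round(2),o["opening"])
w=viewer.camera("top");cv2.imwrite(f"pics/t{sys.argv[1]}.png",cv2.resize(w["image"][150:255,200:420,::-1],None,fx=3.6,fy=3.6,interpolation=cv2.INTER_CUBIC))
w=viewer.camera("side");cv2.imwrite(f"pics/s{sys.argv[1]}.png",cv2.resize(w["image"][140:340,180:440,::-1],None,fx=3,fy=3))
E
python3 look.py 3
```

```text
3.75 [0.5377 0.0798 0.0435] yaw 2.87 ax [-0.007 -0.001 -1.   ] [-1.48  0.23 -1.21] [ 0.03  0.34 -0.01] 0.08560688759406838
```

View pics/t3.png

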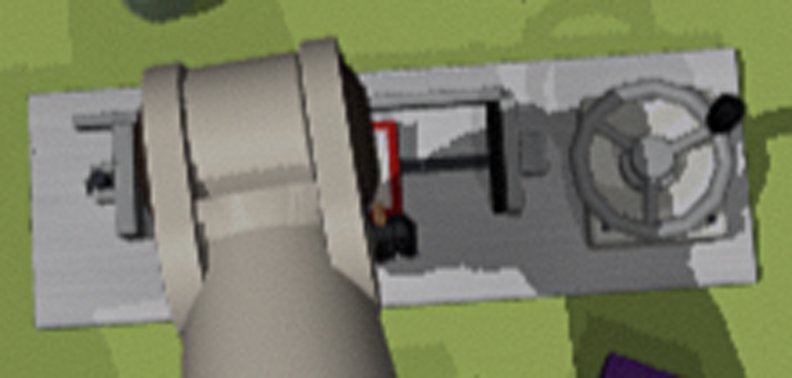

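View pics/s3.png

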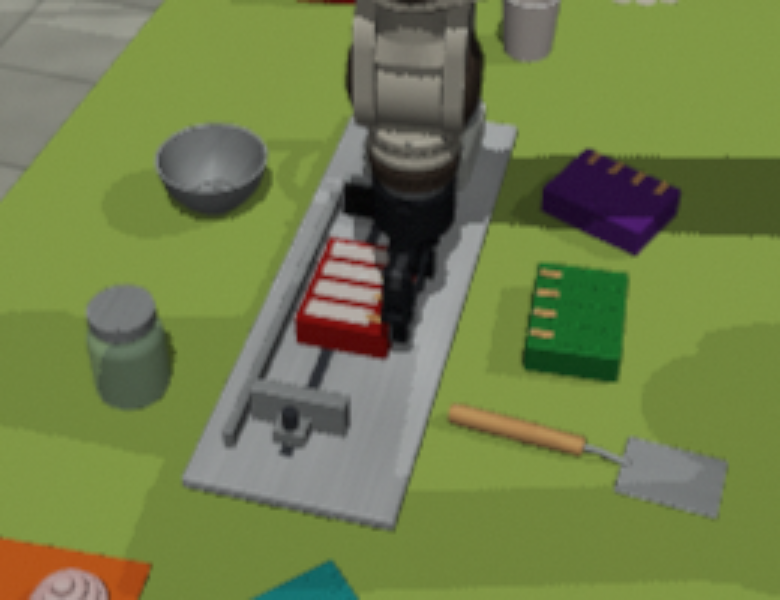

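jog_arm(
  deltas=[
    {"fingers":1,"x":3,"y":0,"z":0,"twist":-0.3},
    {"fingers":1,"x":6,"y":0,"z":0,"twist":-0.3},
    {"fingers":1,"x":8,"y":0,"z":0,"twist":-0.3},
    {"fingers":1,"x":10,"y":0.5,"z":0,"twist":-0.3},
  ],
)

```text
time: 4.25
ee_pos: [0.5482, 0.0802, 0.0437]
tcp_rot: [-170.8, 89.7, -168.3]
wrist_force: [-2.2, -0.4, -0.4]
opening: 0.0857
```

```bash
python3 look.py 4
```

```text
4.25 [0.5482 0.0802 0.0437] yaw 2.56 ax [-0.006 -0.001 -1.   ] [-2.19 -0.42 -0.39] [-0.09  0.4  -0.07] 0.08574534411131682
```

View pics/s4.png

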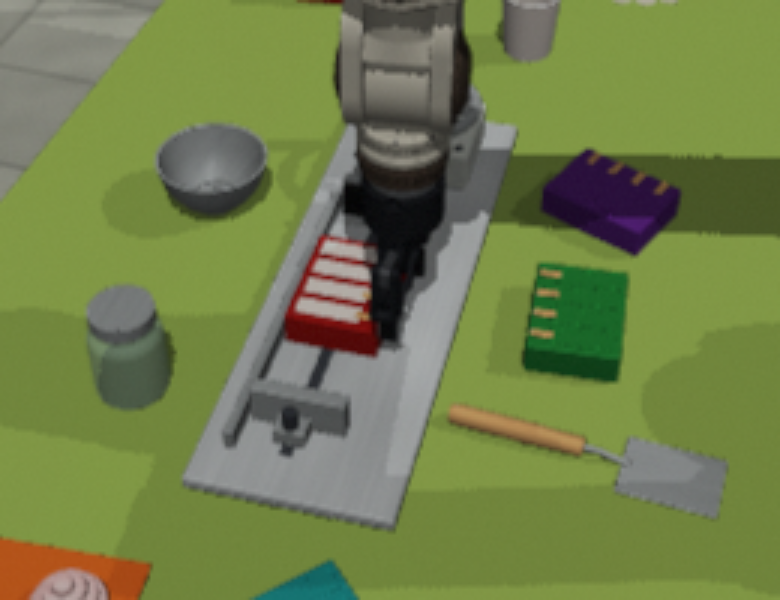

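jog_arm(
  deltas=[
    {"fingers":1,"x":2,"y":0,"z":0,"twist":0},
    {"fingers":1,"x":4,"y":0,"z":0,"twist":0},
    {"fingers":1,"x":5,"y":0,"z":0,"twist":0},
  ],
)

```text
time: 4.65
ee_pos: [0.5512, 0.0803, 0.0435]
tcp_rot: [-176.7, 89.4, -174.1]
wrist_force: [-19.6, -0.5, 10.1]
opening: 0.0854
```

```bash
python3 look.py 5
```

```text
4.65 [0.5512 0.0803 0.0435] yaw 2.59 ax [-0.01  -0.001 -1.   ] [-19.64  -0.48  10.09] [0.04 3.47 0.19] 0.08542848818410237
```

View pics/s5.png

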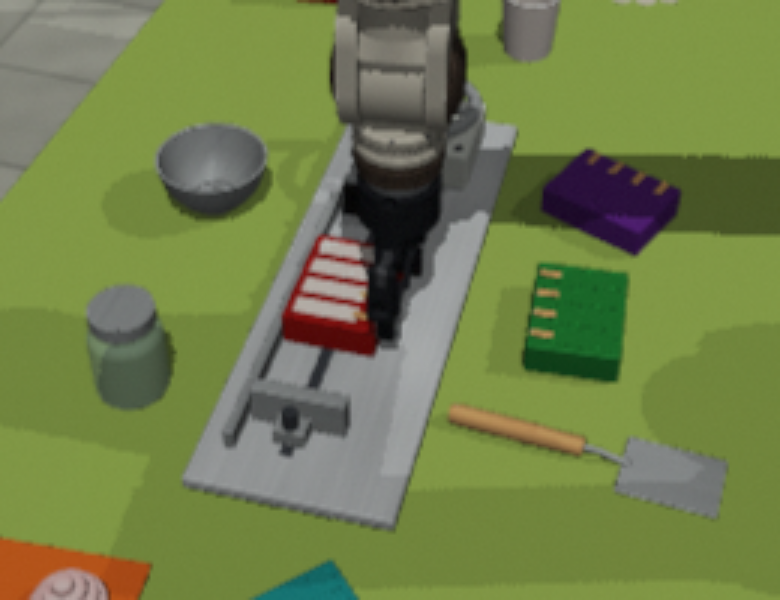

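jog_arm(
  deltas=[
    {"fingers":1,"x":2,"y":0,"z":0,"twist":0},
    {"fingers":1,"x":2,"y":0,"z":0,"twist":0},
    {"fingers":1,"x":-6,"y":0,"z":0,"twist":0},
    {"fingers":1,"x":-25,"y":0,"z":0,"twist":0},
    {"fingers":1,"x":-30,"y":0,"z":30,"twist":0},
    {"fingers":1,"x":-30,"y":0,"z":80,"twist":0},
    {"fingers":1,"x":-30,"y":-30,"z":120,"twist":0},
    {"fingers":1,"x":-30,"y":-70,"z":150,"twist":0},
    {"fingers":1,"x":-30,"y":-110,"z":170,"twist":0},
    {"fingers":1,"x":-30,"y":-150,"z":180,"twist":0},
  ],
)

```text
time: 5.75
ee_pos: [0.5218, -0.0712, 0.2262]
tcp_rot: [-165.3, 89.7, -162.7]
wrist_force: [1.0, 1.5, -0.2]
opening: 0.0851
```

```bash
python3 look.py 6; python3 - <<'E'
from workcell import viewer,bot
import cv2
w=viewer.camera("wrist");cv2.imwrite("pics/w6.png",w["image"][:,:,::-1])
print(bot.get_obs()["q"].round(1))
E
```

```text
5.75 [ 0.5218 -0.0712  0.2262] yaw 2.63 ax [-0.006 -0.002 -1.   ] [ 1.    1.54 -0.24] [ 0.01 -0.09  0.  ] 0.08510785503116708
[ -7.8   1.7   4.   92.7  -0.1 -10.2]
```

View pics/t6.png

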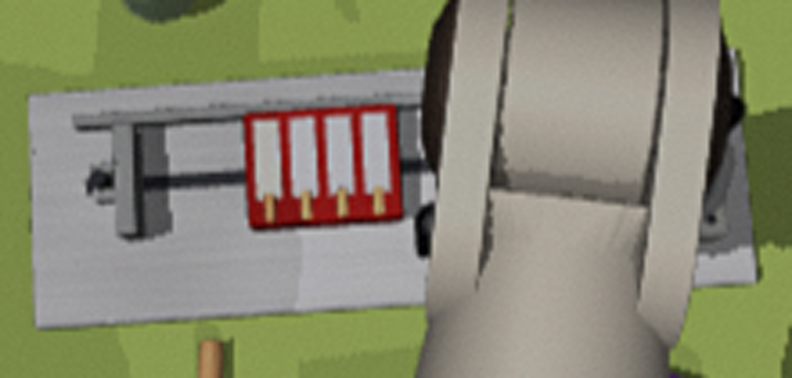

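View pics/s6.png

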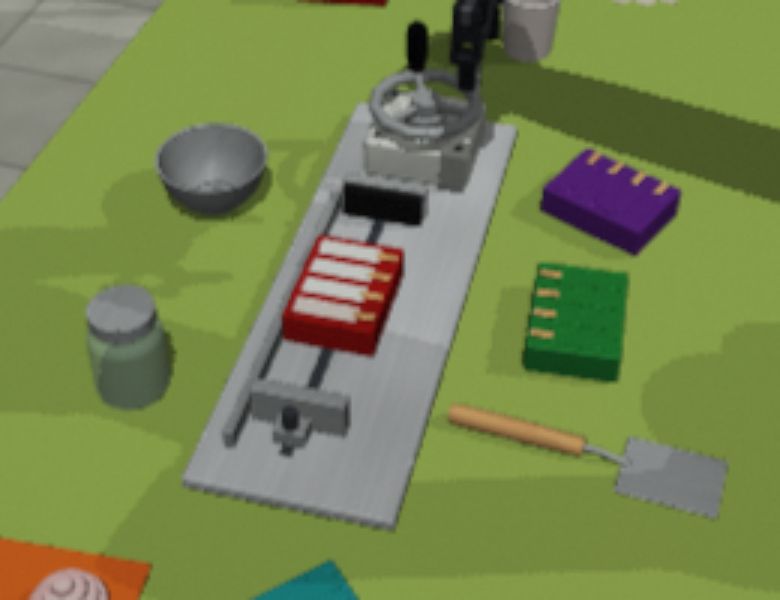

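View pics/w6.png

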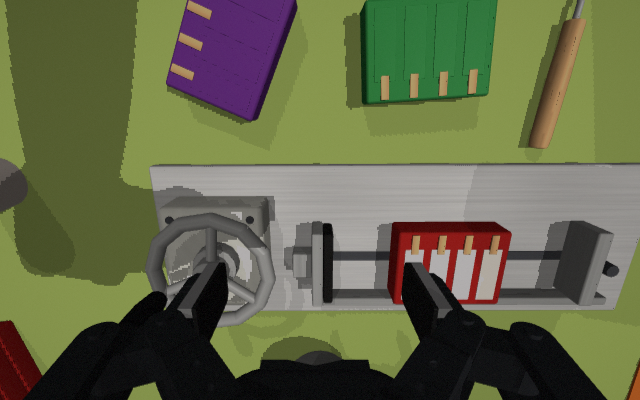

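jog_arm(
  deltas=[
    {"fingers":1,"x":0,"y":-45,"z":15,"twist":0},
    {"fingers":1,"x":20,"y":-85,"z":25,"twist":0},
    {"fingers":1,"x":50,"y":-120,"z":25,"twist":0},
    {"fingers":1,"x":70,"y":-150,"z":25,"twist":0},
    {"fingers":1,"x":70,"y":-150,"z":25,"twist":0},
    {"fingers":1,"x":70,"y":-150,"z":25,"twist":0},
  ],
)

```text
time: 6.5
ee_pos: [0.5918, -0.2213, 0.2481]
tcp_rot: [-178.4, 89.4, -176.0]
wrist_force: [-0.6, 1.1, 0.2]
opening: 0.0855
```

```bash
python3 - <<'E'
from workcell import viewer,bot
from h import *
from scipy.spatial.transform import Rotation as Ro
o=bot.get_obs()
w=viewer.camera("wrist");cv2.imwrite("pics/w7.png",w["image"][:,:,::-1])
R=Ro.from_euler("xyz",o["tcp_rot"],degrees=True).as_matrix()
print(o["ee_pos"],R.round(3).tolist(),w["fovy"],w["cx"],w["cy"],w["tool_from_camera"].round(4).tolist())
E
```

```text
[ 0.59181655 -0.22133001  0.24808831] [[-0.01, -0.042, 0.999], [-0.001, 0.999, 0.042], [-1.0, -0.0, -0.01]] 66.56033481124263 314.47015409007736 204.34073730796874 [[0.0011, -0.3148, 0.9491, -0.1251], [1.0, -0.0, -0.0011, -0.0002], [0.0004, 0.9491, 0.3148, -0.0807], [0.0, 0.0, 0.0, 1.0]]
```

View pics/w7.png

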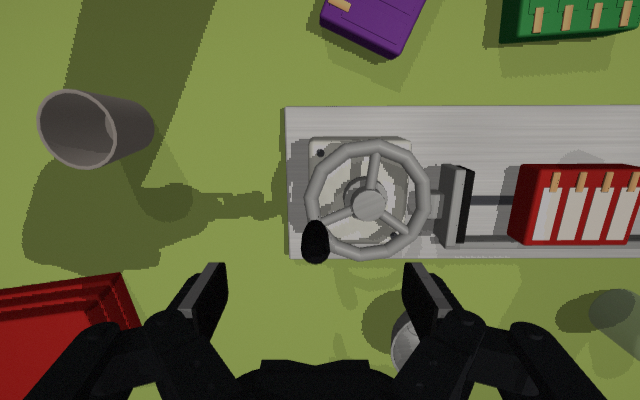

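```bash
python3 - <<'E'
from h import *
im=cv2.imread("pics/w7.png");g=cv2.cvtColor(im,cv2.COLOR_BGR2GRAY)
m=np.zeros_like(g);m[205:275,290:340]=g[205:275,290:340]<40
n,l,st,ce=cv2.connectedComponentsWithStats(m);i=1+np.argmax(st[1:,4]);print(st[i],ce[i])
P=np.array([ 0.59181655,-0.22133001,0.24808831]);R=np.array([[-0.01,-0.042,0.999],[-0.001,0.999,0.042],[-1,0,-0.01]])
T=np.array([[0.0011,-0.3148,0.9491,-0.1251],[1,0,-0.0011,-0.0002],[0.0004,0.9491,0.3148,-0.0807],[0,0,0,1]])
f=200/np.tan(np.radians(66.56033/2))
def pl(u,v,z):
    d=R@T[:3,:3]@np.array([(u-314.47)/f,(v-204.34)/f,1]);o=P+R@T[:3,3];return (o+d*(z-o[2])/d[2]).round(4)
print("h",pl(*ce[i],.131))
print("hub",pl(368,200,.1)); print("rim c",pl((304+431)/2,(139+261)/2,.095))
print("rimL,R",pl(304,200,.095),pl(431,200,.095),"top/bot",pl(368,139,.095),pl(368,261,.095))
for p in[(285,107),(286,262)]: print("bed corner",pl(*p,.02))
E
```

```text
[301 220  29  44 991] [314.92230071 242.35721493]
h [ 0.6251 -0.2201  0.131 ]
hub [ 0.5938 -0.1715  0.1   ]
rim c [ 0.5953 -0.171   0.095 ]
rimL,R [ 0.5979 -0.2317  0.095 ] [ 0.5928 -0.1103  0.095 ] top/bot [ 0.5381 -0.176   0.095 ] [ 0.6603 -0.1643  0.095 ]
bed corner [ 0.5142 -0.2579  0.02  ]
bed corner [ 0.706  -0.2543  0.02  ]
```

jog_arm(
  deltas=[
    {"fingers":1,"x":17,"y":1,"z":0,"twist":0},
    {"fingers":1,"x":33,"y":1,"z":0,"twist":0},
    {"fingers":1,"x":33,"y":1,"z":-30,"twist":0},
    {"fingers":1,"x":33,"y":1,"z":-60,"twist":0},
    {"fingers":1,"x":33,"y":1,"z":-90,"twist":0},
    {"fingers":1,"x":33,"y":1,"z":-105,"twist":0},
    {"fingers":1,"x":33,"y":1,"z":-109,"twist":0},
    {"fingers":1,"x":33,"y":1,"z":-109,"twist":0},
  ],
)

```text
time: 7.35
ee_pos: [0.6246, -0.2191, 0.1408]
tcp_rot: [-174.1, 89.5, -171.6]
wrist_force: [0.5, 0.0, -0.4]
opening: 0.0854
```

```bash
python3 look.py 8;  python3 - <<'E'
from workcell import viewer
import cv2
w=viewer.camera("wrist");cv2.imwrite("pics/w8.png",w["image"][:,:,::-1])
E
```

```text
7.35 [ 0.6246 -0.2191  0.1408] yaw 2.47 ax [-0.008 -0.001 -1.   ] [ 0.45  0.02 -0.43] [-0.01  0.04 -0.01] 0.08544922141848868
```

View pics/s8.png

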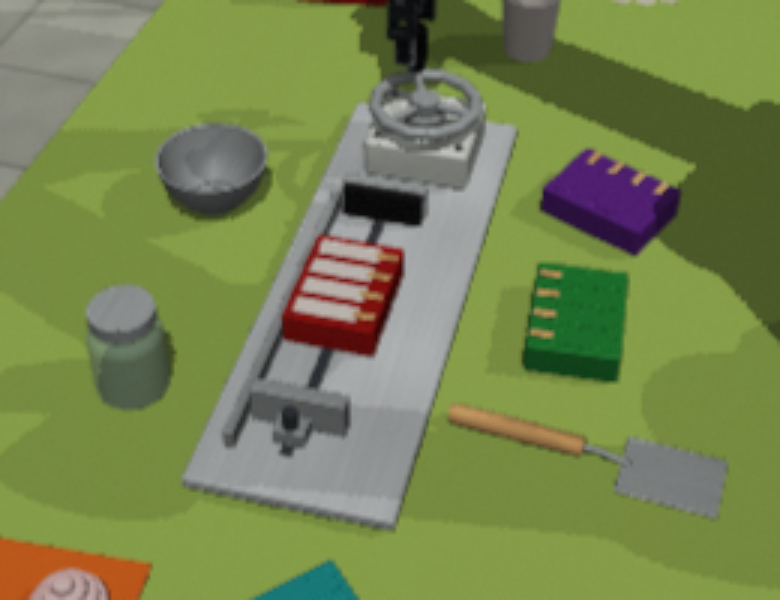

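View pics/w8.png

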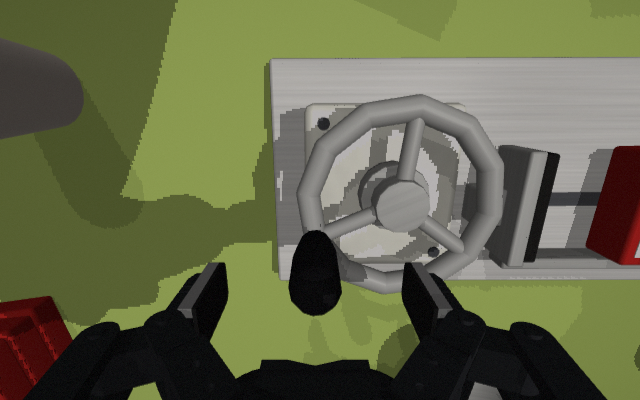

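jog_arm(
  deltas=[
    {"fingers":0.6,"x":0,"y":0,"z":0,"twist":0},
    {"fingers":0.35,"x":0,"y":0,"z":0,"twist":0},
    {"fingers":0.2,"x":0,"y":0,"z":0,"twist":0},
    {"fingers":0.2,"x":0,"y":0,"z":0,"twist":0},
    {"fingers":0.2,"x":0,"y":0,"z":0,"twist":0},
  ],
  grip_force=30,
)

```text
time: 8.0
ee_pos: [0.6252, -0.2196, 0.1421]
tcp_rot: [-170.4, 89.6, -168.0]
wrist_force: [0.2, 1.4, 2.1]
opening: 0.0232
```

```bash
python3 look.py 9;  python3 - <<'E'
from workcell import viewer
import cv2
w=viewer.camera("wrist");cv2.imwrite("pics/w9.png",w["image"][:,:,::-1])
E
```

```text
8.0 [ 0.6252 -0.2196  0.1421] yaw 2.44 ax [-0.006 -0.001 -1.   ] [0.18 1.39 2.07] [ 0.36  0.06 -0.01] 0.023190750793862215
```

View pics/w9.png

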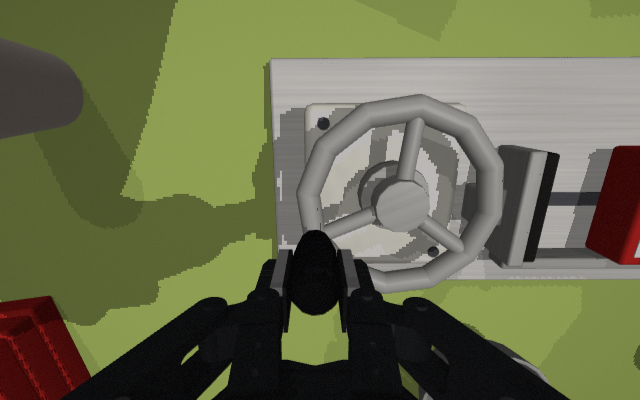

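```bash
cat > arc.py <<'E'
import sys,numpy as np
from workcell import bot
cx,cy,r,step,n=map(float,sys.argv[1:6]); o=bot.get_obs(); p=o["ee_pos"]*1000
d=p[:2]-[cx,cy]; th=np.degrees(np.arctan2(d[1],d[0])); print("r",np.hypot(*d).round(2),"th",th.round(1),"z",p[2].round(1))
t=np.array([np.sin(np.radians(th)),-np.cos(np.radians(th))]); F=o["wrist_force"][:2]
print("Ftan resist",(-F@t).round(2),"Frad",(F@d/np.hypot(*d)).round(2),"Fz",o["wrist_force"][2].round(1),"q6",o["q"][5].round(1),"open",round(o["opening"]*1e3,1))
for i in range(1,int(n)+1):
    a=np.radians(th-step*i); print(round(cx+r*np.cos(a)-p[0],1),round(cy+r*np.sin(a)-p[1],1))
E
python3 arc.py 597.5 -171 55.5 5 8
```

```text
r 55.93 th -60.3 z 142.1
Ftan resist 0.49 Frad -1.85 Fz 2.8 q6 -21.7 open 22.9
-4.5 -1.8
-9.0 -3.7
-13.6 -5.1
-18.4 -6.1
-23.2 -6.7
-28.0 -6.9
-32.8 -6.7
-37.6 -6.0
```

jog_arm(
  deltas=[
    {"fingers":0.2,"x":-4.5,"y":-2,"z":0,"twist":0},
    {"fingers":0.2,"x":-9,"y":-3.7,"z":0,"twist":0},
    {"fingers":0.2,"x":-13.6,"y":-5.1,"z":0,"twist":0},
    {"fingers":0.2,"x":-18.4,"y":-6.1,"z":0,"twist":0},
    {"fingers":0.2,"x":-23.2,"y":-6.7,"z":0,"twist":0},
    {"fingers":0.2,"x":-28,"y":-6.9,"z":0,"twist":0},
  ],
)

```text
time: 8.75
ee_pos: [0.5981, -0.2254, 0.1421]
tcp_rot: [167.3, 89.8, 169.8]
wrist_force: [5.5, 9.6, -0.3]
opening: 0.0227
```

```bash
python3 arc.py 597.5 -171 55.5 7 10
```

```text
r 54.42 th -89.4 z 142.1
Ftan resist 5.62 Frad -9.53 Fz -0.3 q6 -23.1 open 22.7
-6.8 -0.7
-13.4 0.4
-19.9 2.4
-26.1 5.1
-31.9 8.6
-37.3 12.8
-42.1 17.6
-46.2 22.9
-49.7 28.7
-52.5 34.9
```

```bash
python3 arc.py 599.5 -170.4 55 7 10
```

```text
r 55.04 th -91.5 z 142.1
Ftan resist 5.27 Frad -9.73 Fz -0.3 q6 -23.1 open 22.7
-6.7 0.6
-13.3 2.0
-19.6 4.2
-25.6 7.1
-31.3 10.8
-36.4 15.1
-41.0 20.0
-44.9 25.5
-48.2 31.3
-50.7 37.6
```

jog_arm(
  deltas=[
    {"fingers":0.2,"x":-6.7,"y":0.8,"z":0,"twist":0},
    {"fingers":0.2,"x":-13.3,"y":2,"z":0,"twist":0},
    {"fingers":0.2,"x":-19.6,"y":4.2,"z":0,"twist":0},
    {"fingers":0.2,"x":-25.6,"y":7.1,"z":0,"twist":0},
    {"fingers":0.2,"x":-31.3,"y":10.8,"z":0,"twist":0},
    {"fingers":0.2,"x":-36.4,"y":15.1,"z":0,"twist":0},
    {"fingers":0.2,"x":-41,"y":20,"z":0,"twist":0},
    {"fingers":0.2,"x":-44.9,"y":25.5,"z":0,"twist":0},
    {"fingers":0.2,"x":-48.2,"y":31.3,"z":0,"twist":0},
    {"fingers":0.2,"x":-50.7,"y":37.6,"z":0,"twist":0},
  ],
)

```text
time: 9.75
ee_pos: [0.5487, -0.1884, 0.1421]
tcp_rot: [-111.8, 89.9, -109.3]
wrist_force: [10.3, -2.9, -3.9]
opening: 0.0229
```

```bash
python3 arc.py 599.5 -170.4 55 7 10
```

```text
r 53.91 th -160.5 z 142.1
Ftan resist 6.13 Frad -8.74 Fz -3.9 q6 -21.4 open 22.9
-2.9 6.1
-3.9 12.7
-4.2 19.4
-3.6 26.1
-2.2 32.7
0.0 39.0
3.0 45.1
6.6 50.7
11.0 55.9
15.9 60.4
```

```bash
python3 arc.py 600.6 -170.4 55 8 10
```

```text
r 54.95 th -160.9 z 142.1
Ftan resist 6.07 Frad -8.78 Fz -3.9 q6 -21.4 open 22.9
-2.0 7.4
-3.0 15.0
-2.9 22.7
-1.7 30.3
0.5 37.6
3.8 44.6
8.0 51.0
13.0 56.8
18.8 61.8
25.2 66.0
```

jog_arm(
  deltas=[
    {"fingers":0.2,"x":-2,"y":7.4,"z":0,"twist":0},
    {"fingers":0.2,"x":-3,"y":15,"z":0,"twist":0},
    {"fingers":0.2,"x":-2.9,"y":22.7,"z":0,"twist":0},
    {"fingers":0.2,"x":-1.7,"y":30.3,"z":0,"twist":0},
    {"fingers":0.2,"x":0.5,"y":37.6,"z":0,"twist":0},
    {"fingers":0.2,"x":3.8,"y":44.6,"z":0,"twist":0},
    {"fingers":0.2,"x":8,"y":51,"z":0,"twist":0},
    {"fingers":0.2,"x":13,"y":56.8,"z":0,"twist":0},
    {"fingers":0.2,"x":18.8,"y":61.8,"z":0,"twist":0},
    {"fingers":0.2,"x":25.2,"y":66,"z":0,"twist":0},
  ],
)

```text
time: 10.75
ee_pos: [0.5729, -0.1228, 0.1421]
tcp_rot: [-140.6, 89.8, -138.1]
wrist_force: [-5.3, -2.7, 3.6]
opening: 0.0234
```

```bash
python3 arc.py 600.6 -170.4 55 8 10; python3 look.py 10
```

```text
r 55.04 th 120.2 z 142.1
Ftan resist 5.96 Frad 0.31 Fz 3.6 q6 -14.5 open 23.4
6.9 3.4
14.2 5.8
21.7 7.1
29.4 7.4
37.0 6.6
44.5 4.8
51.6 2.0
58.3 -1.8
64.3 -6.5
69.7 -12.0
10.75 [ 0.5729 -0.1228  0.1421] yaw 2.46 ax [-0.002 -0.002 -1.   ] [-5.31 -2.73  3.6 ] [-0.61  1.15 -0.  ] 0.023395678370781874
```

View pics/s10.png

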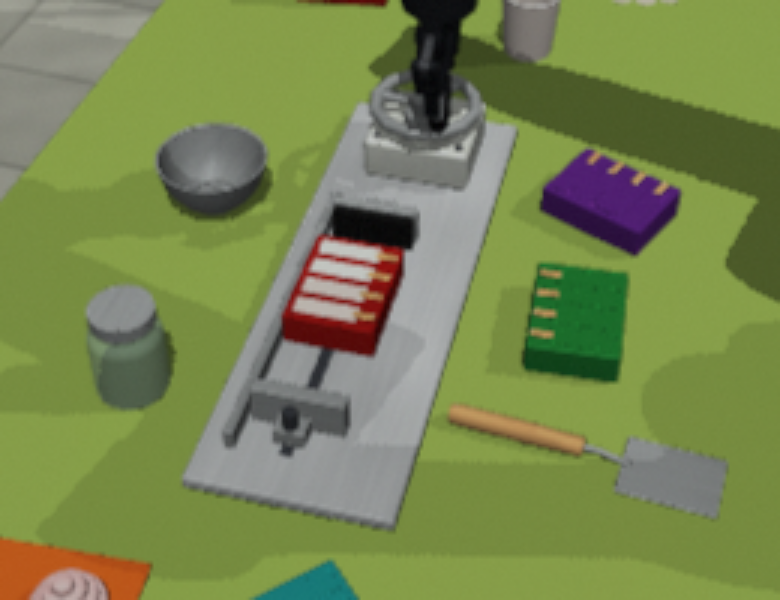

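Excellent: the jaw advances and the centre fits. I continue the arc.

jog_arm(
  deltas=[
    {"fingers":0.2,"x":6.9,"y":3.4,"z":0,"twist":0},
    {"fingers":0.2,"x":14.2,"y":5.8,"z":0,"twist":0},
    {"fingers":0.2,"x":21.7,"y":7.1,"z":0,"twist":0},
    {"fingers":0.2,"x":29.4,"y":7.4,"z":0,"twist":0},
    {"fingers":0.2,"x":37,"y":6.6,"z":0,"twist":0},
    {"fingers":0.2,"x":44.5,"y":4.8,"z":0,"twist":0},
    {"fingers":0.2,"x":51.6,"y":2,"z":0,"twist":0},
    {"fingers":0.2,"x":58.3,"y":-1.8,"z":0,"twist":0},
    {"fingers":0.2,"x":64.3,"y":-6.5,"z":0,"twist":0},
    {"fingers":0.2,"x":69.7,"y":-12,"z":0,"twist":0},
  ],
)

```text
time: 11.85
ee_pos: [0.6427, -0.1343, 0.142]
tcp_rot: [-170.9, 89.8, -168.4]
wrist_force: [-6.9, 2.6, 4.1]
opening: 0.0231
```

```bash
python3 arc.py 600.6 -170.4 55 8 10
```

```text
r 55.47 th 40.6 z 142.0
Ftan resist 6.42 Frad -3.53 Fz 4.1 q6 -14.3 open 23.1
4.2 -6.5
7.9 -13.2
10.6 -20.4
12.3 -27.9
12.9 -35.5
12.5 -43.2
10.9 -50.7
8.4 -57.9
4.9 -64.7
0.4 -71.0
```

jog_arm(
  deltas=[
    {"fingers":0.2,"x":4.2,"y":-6.5,"z":0,"twist":0},
    {"fingers":0.2,"x":7.9,"y":-13.2,"z":0,"twist":0},
    {"fingers":0.2,"x":10.6,"y":-20.4,"z":0,"twist":0},
    {"fingers":0.2,"x":12.3,"y":-27.9,"z":0,"twist":0},
    {"fingers":0.2,"x":12.9,"y":-35.5,"z":0,"twist":0},
    {"fingers":0.2,"x":12.5,"y":-43.2,"z":0,"twist":0},
    {"fingers":0.2,"x":10.9,"y":-50.7,"z":0,"twist":0},
    {"fingers":0.2,"x":8.4,"y":-57.9,"z":0,"twist":0},
    {"fingers":0.2,"x":4.9,"y":-64.7,"z":0,"twist":0},
    {"fingers":0.2,"x":0.4,"y":-71,"z":0,"twist":0},
  ],
)

```text
time: 12.85
ee_pos: [0.6437, -0.2048, 0.1421]
tcp_rot: [128.4, 89.9, 130.9]
wrist_force: [2.5, 6.1, 1.2]
opening: 0.0229
```

```bash
python3 arc.py 600.6 -170.4 55 8 10; python3 look.py 11
```

```text
r 55.16 th -38.5 z 142.1
Ftan resist 6.32 Frad -1.85 Fz 1.2 q6 -20.2 open 22.9
-5.3 -5.6
-11.2 -10.4
-17.8 -14.4
-24.8 -17.5
-32.2 -19.5
-39.8 -20.5
-47.5 -20.5
-55.1 -19.3
-62.4 -17.1
-69.4 -13.9
12.85 [ 0.6437 -0.2048  0.1421] yaw 2.57 ax [-0.001  0.001 -1.   ] [2.49 6.1  1.22] [ 1.26 -0.52  0.01] 0.022856990739761253
```

View pics/t11.png

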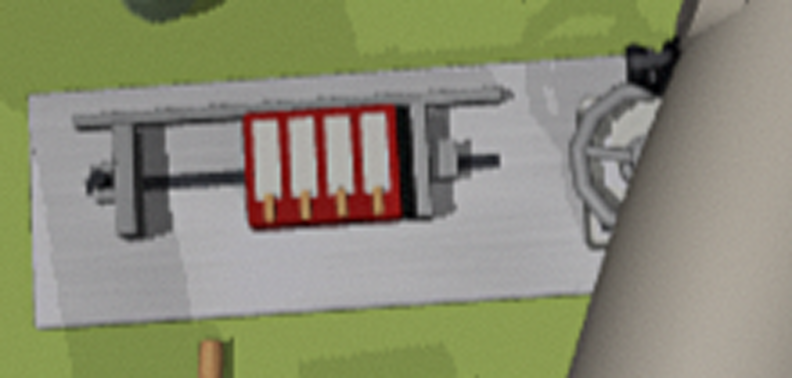

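jog_arm(
  deltas=[
    {"fingers":0.2,"x":-5.3,"y":-5.6,"z":0,"twist":0},
    {"fingers":0.2,"x":-11.2,"y":-10.4,"z":0,"twist":0},
    {"fingers":0.2,"x":-17.8,"y":-14.4,"z":0,"twist":0},
    {"fingers":0.2,"x":-24.8,"y":-17.5,"z":0,"twist":0},
    {"fingers":0.2,"x":-32.2,"y":-19.5,"z":0,"twist":0},
    {"fingers":0.2,"x":-39.8,"y":-20.3,"z":0,"twist":0},
    {"fingers":0.2,"x":-47.5,"y":-20.3,"z":0,"twist":0},
    {"fingers":0.2,"x":-55,"y":-19.2,"z":0,"twist":0},
    {"fingers":0.2,"x":-62.3,"y":-17,"z":0,"twist":0},
    {"fingers":0.2,"x":-69.3,"y":-13.8,"z":0,"twist":0},
  ],
)

```text
time: 13.95
ee_pos: [0.5749, -0.219, 0.1421]
tcp_rot: [17.0, 89.9, 19.5]
wrist_force: [8.6, 3.2, -1.6]
opening: 0.023
```

```bash
python3 arc.py 600.6 -170.4 55 8 10; python3 look.py 12
```

```text
r 54.94 th -117.9 z 142.1
Ftan resist 6.08 Frad -6.85 Fz -1.6 q6 -23.4 open 23.0
-6.5 4.0
-12.4 8.9
-17.6 14.6
-21.9 21.0
-25.3 27.9
-27.6 35.2
-29.0 42.7
-29.3 50.4
-28.5 58.0
-26.6 65.5
13.95 [ 0.5749 -0.219   0.1421] yaw 2.54 ax [ 0.001  0.    -1.   ] [ 8.58  3.22 -1.59] [ 0.72 -1.84  0.  ] 0.02296799721109616
```

View pics/t12.png

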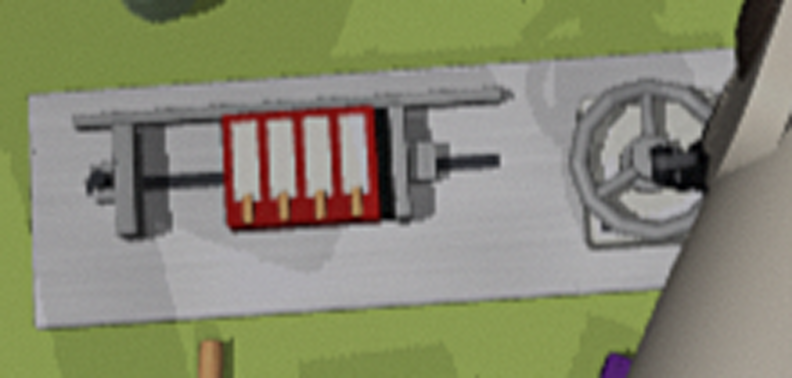

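jog_arm(
  deltas=[
    {"fingers":0.2,"x":-6.4,"y":4.1,"z":0,"twist":0},
    {"fingers":0.2,"x":-12.2,"y":8.9,"z":0,"twist":0},
    {"fingers":0.2,"x":-17.4,"y":14.6,"z":0,"twist":0},
    {"fingers":0.2,"x":-21.7,"y":21,"z":0,"twist":0},
    {"fingers":0.2,"x":-25,"y":27.9,"z":0,"twist":0},
    {"fingers":0.2,"x":-27.3,"y":35.2,"z":0,"twist":0},
    {"fingers":0.2,"x":-28.7,"y":42.7,"z":0,"twist":0},
    {"fingers":0.2,"x":-29,"y":50.4,"z":0,"twist":0},
    {"fingers":0.2,"x":-28.3,"y":58,"z":0,"twist":0},
    {"fingers":0.2,"x":-26.5,"y":65.5,"z":0,"twist":0},
  ],
)

```text
time: 15.05
ee_pos: [0.548, -0.1542, 0.1421]
tcp_rot: [-72.2, 89.9, -69.7]
wrist_force: [3.8, -6.8, -1.3]
opening: 0.0229
```

```bash
python3 arc.py 600.6 -170.4 55 8 10
```

```text
r 55.01 th 162.9 z 142.1
Ftan resist 5.36 Frad -5.67 Fz -1.3 q6 -18.2 open 22.9
2.8 7.2
6.5 13.9
11.1 20.0
16.6 25.4
22.7 30.0
29.4 33.7
36.6 36.4
44.1 38.1
51.7 38.8
59.4 38.4
```

jog_arm(
  deltas=[
    {"fingers":0.2,"x":2.8,"y":7.2,"z":0,"twist":0},
    {"fingers":0.2,"x":6.5,"y":13.9,"z":0,"twist":0},
    {"fingers":0.2,"x":11.1,"y":20,"z":0,"twist":0},
    {"fingers":0.2,"x":16.6,"y":25.4,"z":0,"twist":0},
    {"fingers":0.2,"x":22.7,"y":30,"z":0,"twist":0},
    {"fingers":0.2,"x":29.4,"y":33.7,"z":0,"twist":0},
    {"fingers":0.2,"x":36.6,"y":36.4,"z":0,"twist":0},
    {"fingers":0.2,"x":44.1,"y":38.1,"z":0,"twist":0},
    {"fingers":0.2,"x":51.7,"y":38.8,"z":0,"twist":0},
  ],
)

```text
time: 15.95
ee_pos: [0.5988, -0.1152, 0.142]
tcp_rot: [-126.9, 89.8, -124.4]
wrist_force: [-6.7, 0.0, 4.3]
opening: 0.0228
```

```bash
python3 arc.py 600.6 -170.4 55 5 10; python3 look.py 13
```

```text
r 55.23 th 91.9 z 142.0
Ftan resist 6.7 Frad 0.23 Fz 4.3 q6 -13.3 open 22.8
4.8 -0.3
9.6 -0.8
14.3 -1.6
18.9 -2.9
23.4 -4.6
27.7 -6.7
31.9 -9.1
35.8 -11.9
39.4 -15.1
42.8 -18.5
15.95 [ 0.5988 -0.1152  0.142 ] yaw 2.49 ax [-0.002 -0.002 -1.   ] [-6.7   0.01  4.33] [ 0.16  1.44 -0.  ] 0.022781831284180536
```

View pics/t13.png

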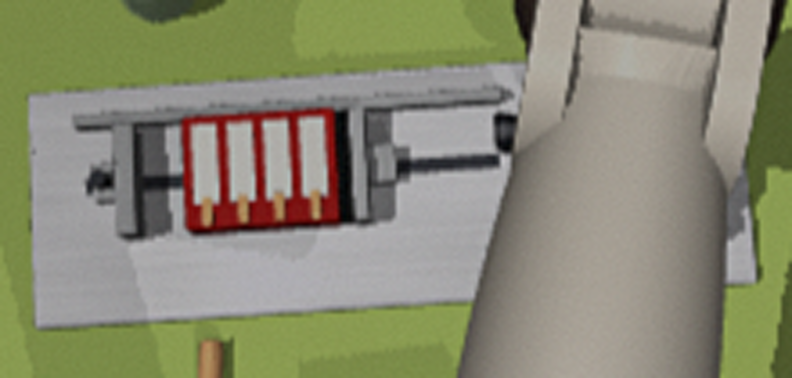

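View pics/s13.png

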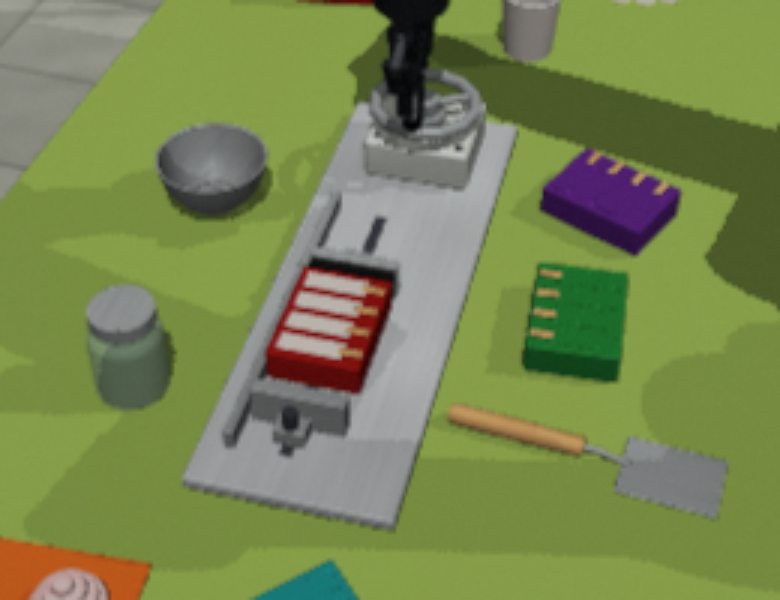

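```bash
python3 arc.py 600.6 -170.4 55 8 10
```

```text
r 55.18 th 90.8 z 142.1
Ftan resist 0.28 Frad 2.57 Fz 3.5 q6 -13.3 open 23.0
7.7 -0.6
15.2 -2.1
22.4 -4.6
29.3 -8.1
35.5 -12.5
41.1 -17.8
46.0 -23.7
49.9 -30.3
52.9 -37.4
54.8 -44.8
```

jog_arm(
  deltas=[
    {"fingers":0.2,"x":7.7,"y":-0.6,"z":0,"twist":0},
    {"fingers":0.2,"x":15.2,"y":-2.1,"z":0,"twist":0},
    {"fingers":0.2,"x":22.4,"y":-4.6,"z":0,"twist":0},
    {"fingers":0.2,"x":29.3,"y":-8.1,"z":0,"twist":0},
    {"fingers":0.2,"x":35.5,"y":-12.5,"z":0,"twist":0},
    {"fingers":0.2,"x":41.1,"y":-17.8,"z":0,"twist":0},
    {"fingers":0.2,"x":46,"y":-23.7,"z":0,"twist":0},
    {"fingers":0.2,"x":49.9,"y":-30.3,"z":0,"twist":0},
    {"fingers":0.2,"x":52.9,"y":-37.4,"z":0,"twist":0},
    {"fingers":0.2,"x":54.8,"y":-44.8,"z":0,"twist":0},
  ],
)

```text
time: 17.05
ee_pos: [0.6548, -0.1592, 0.1421]
tcp_rot: [-67.6, 90.0, -65.0]
wrist_force: [-1.3, 6.9, 2.8]
opening: 0.0226
```

```bash
python3 arc.py 600.6 -170.4 55 5 10; python3 look.py 14
```

```text
r 55.32 th 11.7 z 142.1
Ftan resist 7.05 Frad 0.14 Fz 2.8 q6 -16.2 open 22.6
0.5 -4.8
0.8 -9.6
0.7 -14.4
0.3 -19.2
-0.6 -23.9
-1.9 -28.5
-3.6 -33.0
-5.7 -37.3
-8.2 -41.4
-11.0 -45.3
17.05 [ 0.6548 -0.1592  0.1421] yaw 2.55 ax [ 0.    -0.001 -1.   ] [-1.29  6.93  2.76] [ 1.36  0.34 -0.09] 0.022626271107077708
```

View pics/t14.png

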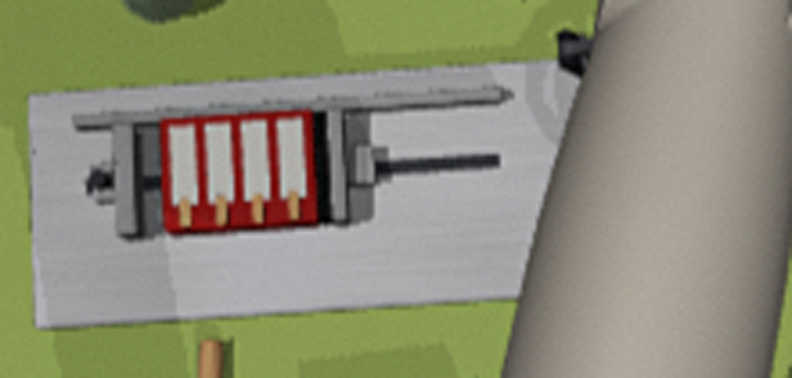

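View pics/s14.png

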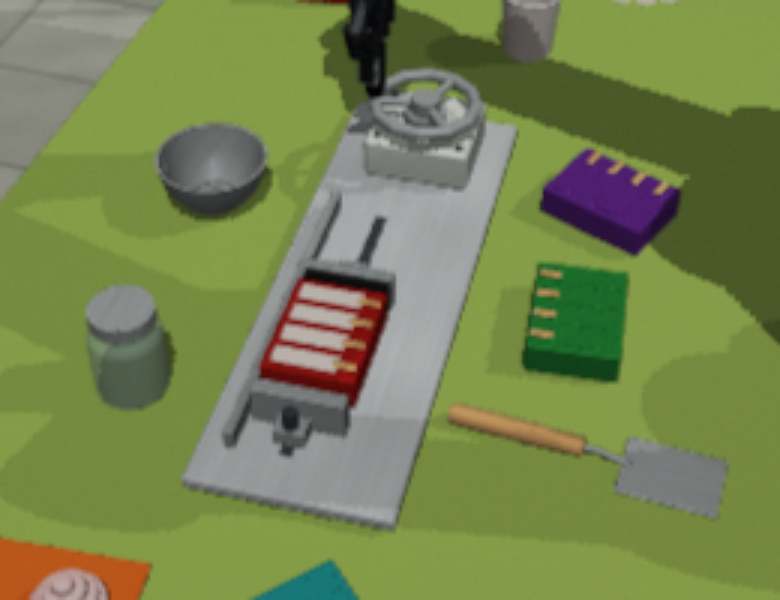

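jog_arm(
  deltas=[
    {"fingers":0.2,"x":0.5,"y":-4.8,"z":0,"twist":0},
    {"fingers":0.2,"x":0.8,"y":-9.6,"z":0,"twist":0},
    {"fingers":0.2,"x":0.7,"y":-14.4,"z":0,"twist":0},
    {"fingers":0.2,"x":0.3,"y":-19.2,"z":0,"twist":0},
    {"fingers":0.2,"x":-0.6,"y":-23.9,"z":0,"twist":0},
    {"fingers":0.2,"x":-1.9,"y":-28.5,"z":0,"twist":0},
    {"fingers":0.2,"x":-3.6,"y":-33,"z":0,"twist":0},
    {"fingers":0.2,"x":-5.7,"y":-37.3,"z":0,"twist":0},
    {"fingers":0.2,"x":-8.2,"y":-41.4,"z":0,"twist":0},
  ],
)

```text
time: 18.05
ee_pos: [0.6468, -0.2006, 0.1421]
tcp_rot: [-20.2, 89.9, -17.7]
wrist_force: [1.8, 7.7, 2.0]
opening: 0.0231
```

```bash
python3 arc.py 600.6 -170.4 55 3 10; python3 look.py 15
```

```text
r 55.17 th -33.2 z 142.1
Ftan resist 7.42 Frad -2.76 Fz 2.0 q6 -19.8 open 23.1
-1.8 -2.3
-3.5 -4.6
-5.4 -6.7
-7.4 -8.8
-9.5 -10.8
-11.7 -12.7
-14.0 -14.4
-16.4 -16.0
-18.8 -17.5
-21.4 -18.9
18.05 [ 0.6468 -0.2006  0.1421] yaw 2.54 ax [ 0.001 -0.    -1.   ] [1.75 7.72 2.02] [ 1.54 -0.12 -0.04] 0.023107737151225227
```

View pics/t15.png

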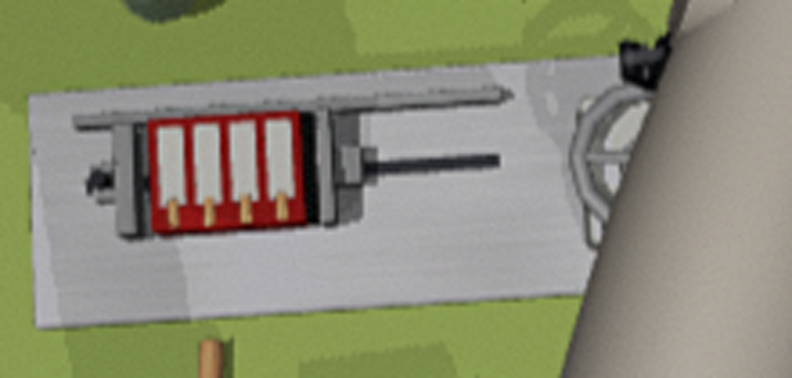

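View pics/s15.png

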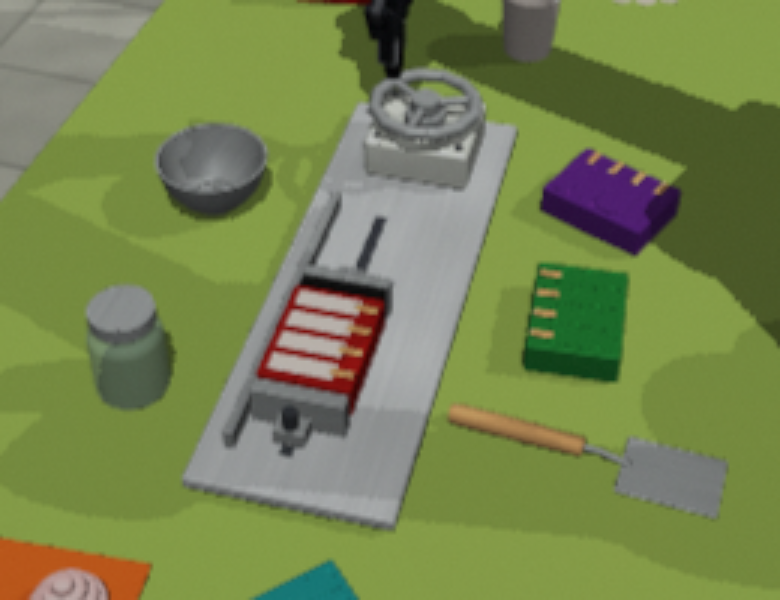

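jog_arm(
  deltas=[
    {"fingers":0.2,"x":-1.8,"y":-2.3,"z":0,"twist":0},
    {"fingers":0.2,"x":-3.5,"y":-4.6,"z":0,"twist":0},
    {"fingers":0.2,"x":-5.4,"y":-6.7,"z":0,"twist":0},
    {"fingers":0.2,"x":-7.4,"y":-8.8,"z":0,"twist":0},
    {"fingers":0.2,"x":-9.5,"y":-10.8,"z":0,"twist":0},
  ],
)

```text
time: 18.65
ee_pos: [0.6375, -0.2112, 0.1421]
tcp_rot: [-8.3, 89.9, -5.7]
wrist_force: [3.7, 4.9, 1.9]
opening: 0.0228
```

```bash
python3 arc.py 600.6 -170.4 55 3 5; python3 - <<'E'
from workcell import viewer
import cv2
w=viewer.camera("top");cv2.imwrite("pics/t16.png",cv2.resize(w["image"][170:225,210:320,::-1],None,fx=7,fy=7,interpolation=cv2.INTER_CUBIC))
E
```

```text
r 55.05 th -47.9 z 142.1
Ftan resist 6.05 Frad -1.2 Fz 1.9 q6 -20.9 open 22.8
-2.2 -1.8
-4.5 -3.6
-6.9 -5.2
-9.3 -6.7
-11.8 -8.1
```

View pics/t16.png

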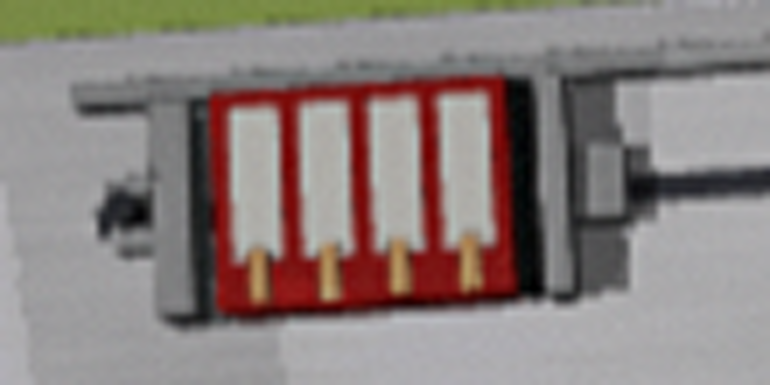

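jog_arm(
  deltas=[
    {"fingers":0.2,"x":-2.2,"y":-1.8,"z":0,"twist":0},
    {"fingers":0.2,"x":-4.5,"y":-3.6,"z":0,"twist":0},
    {"fingers":0.2,"x":-6.9,"y":-5.2,"z":0,"twist":0},
    {"fingers":0.2,"x":-9.3,"y":-6.7,"z":0,"twist":0},
    {"fingers":0.2,"x":-11.8,"y":-8.1,"z":0,"twist":0},
  ],
)

```text
time: 19.2
ee_pos: [0.6261, -0.2191, 0.1421]
tcp_rot: [-1.4, 89.8, 1.2]
wrist_force: [5.5, 3.1, 1.1]
opening: 0.0229
```

```bash
python3 arc.py 600.6 -170.4 55 3 5; python3 - <<'E'
from workcell import viewer
import cv2
w=viewer.camera("top");cv2.imwrite("pics/t17.png",cv2.resize(w["image"][170:225,210:320,::-1],None,fx=7,fy=7,interpolation=cv2.INTER_CUBIC))
E
```

```text
r 54.97 th -62.3 z 142.1
Ftan resist 6.31 Frad -0.22 Fz 1.1 q6 -21.9 open 22.9
-2.6 -1.3
-5.2 -2.4
-7.9 -3.4
-10.7 -4.3
-13.5 -5.0
```

View pics/t17.png

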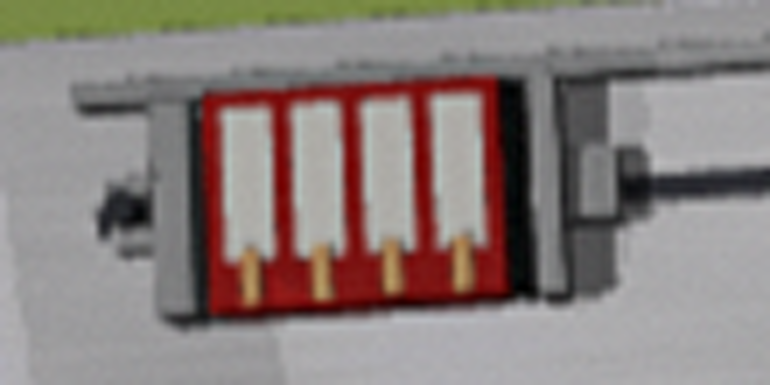

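jog_arm(
  deltas=[
    {"fingers":0.2,"x":-2.6,"y":-1.3,"z":0,"twist":0},
    {"fingers":0.2,"x":-5.2,"y":-2.4,"z":0,"twist":0},
    {"fingers":0.2,"x":-7.9,"y":-3.4,"z":0,"twist":0},
  ],
)

```text
time: 19.55
ee_pos: [0.6186, -0.2223, 0.1421]
tcp_rot: [-0.6, 89.7, 2.0]
wrist_force: [5.2, 3.8, 0.2]
opening: 0.0226
```

```bash
python3 arc.py 600.6 -170.4 55 2 5
```

```text
r 54.92 th -70.8 z 142.1
Ftan resist 6.12 Frad -1.85 Fz 0.2 q6 -22.4 open 22.6
-1.8 -0.7
-3.6 -1.2
-5.5 -1.7
-7.4 -2.1
-9.3 -2.4
```

jog_arm(
  deltas=[
    {"fingers":0.2,"x":-1.8,"y":-0.7,"z":0,"twist":0},
    {"fingers":0.2,"x":-3.6,"y":-1.2,"z":0,"twist":0},
    {"fingers":0.2,"x":-5.5,"y":-1.7,"z":0,"twist":0},
    {"fingers":0.2,"x":-7.4,"y":-2.1,"z":0,"twist":0},
  ],
)

```text
time: 19.95
ee_pos: [0.6121, -0.224, 0.1421]
tcp_rot: [-1.6, 89.6, 1.1]
wrist_force: [5.2, 2.6, 0.3]
opening: 0.023
```

```bash
python3 arc.py 600.6 -170.4 55 2 5; python3 - <<'E'
from workcell import viewer
import cv2
w=viewer.camera("top");cv2.imwrite("pics/t18.png",cv2.resize(w["image"][170:225,210:320,::-1],None,fx=7,fy=7,interpolation=cv2.INTER_CUBIC))
E
```

```text
r 54.86 th -77.9 z 142.1
Ftan resist 5.66 Frad -1.44 Fz 0.3 q6 -22.8 open 23.0
-1.9 -0.5
-3.8 -0.8
-5.7 -1.0
-7.6 -1.2
-9.5 -1.3
```

View pics/t18.png

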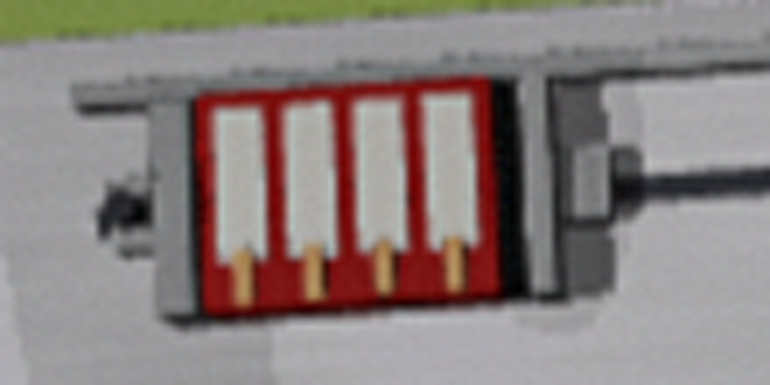

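jog_arm(
  deltas=[
    {"fingers":0.2,"x":-1.9,"y":-0.4,"z":0,"twist":0},
    {"fingers":0.2,"x":-3.8,"y":-0.6,"z":0,"twist":0},
  ],
)

```text
time: 20.2
ee_pos: [0.609, -0.2246, 0.1421]
tcp_rot: [-4.8, 89.5, -2.2]
wrist_force: [5.8, 1.6, 0.1]
opening: 0.0227
```

```bash
python3 arc.py 600.6 -170.4 55 2 5
```

```text
r 54.82 th -81.2 z 142.1
Ftan resist 5.98 Frad -0.67 Fz 0.1 q6 -23.0 open 22.7
-1.9 -0.4
-3.8 -0.6
-5.7 -0.8
-7.6 -0.8
-9.5 -0.8
```

jog_arm(
  deltas=[
    {"fingers":0.2,"x":-1.9,"y":-0.3,"z":0,"twist":0},
    {"fingers":0.2,"x":-3.8,"y":-0.5,"z":0,"twist":0},
  ],
)

```text
time: 20.4
ee_pos: [0.6065, -0.2249, 0.1422]
tcp_rot: [-5.9, 89.3, -3.2]
wrist_force: [10.1, 2.8, -2.7]
opening: 0.0227
```

```bash
python3 arc.py 600.6 -170.4 55 2 5
```

```text
r 54.81 th -83.8 z 142.2
Ftan resist 10.37 Frad -1.72 Fz -2.7 q6 -23.1 open 22.7
-1.9 -0.4
-3.8 -0.5
-5.7 -0.5
-7.6 -0.5
-9.6 -0.4
```

jog_arm(
  deltas=[
    {"fingers":0.2,"x":-2,"y":-0.3,"z":0,"twist":0},
  ],
)

```text
time: 20.5
ee_pos: [0.6059, -0.225, 0.1422]
tcp_rot: [-5.8, 89.1, -3.1]
wrist_force: [10.5, 3.1, -2.0]
opening: 0.0227
```

```bash
python3 arc.py 600.6 -170.4 55 2 5
```

```text
r 54.82 th -84.4 z 142.2
Ftan resist 10.8 Frad -2.07 Fz -2.0 q6 -23.2 open 22.7
-1.9 -0.3
-3.8 -0.4
-5.7 -0.4
-7.7 -0.4
-9.6 -0.3
```

jog_arm(
  deltas=[
    {"fingers":0.2,"x":-2,"y":-0.3,"z":0,"twist":0},
    {"fingers":0.2,"x":-2.2,"y":-0.3,"z":0,"twist":0},
  ],
)

```text
time: 20.7
ee_pos: [0.6053, -0.225, 0.1422]
tcp_rot: [-5.8, 88.9, -3.1]
wrist_force: [10.6, 2.6, -2.5]
opening: 0.0227
```

```bash
python3 arc.py 600.6 -170.4 55 2 5; python3 look.py 20
```

```text
r 54.81 th -85.1 z 142.2
Ftan resist 10.75 Frad -1.67 Fz -2.5 q6 -23.3 open 22.7
-1.9 -0.3
-3.8 -0.4
-5.7 -0.4
-7.7 -0.3
-9.6 -0.2
20.7 [ 0.6053 -0.225   0.1422] yaw 2.74 ax [ 0.019 -0.001 -1.   ] [10.57  2.59 -2.53] [ 0.54 -1.87  0.01] 0.022670383793905197
```

View pics/t20.png

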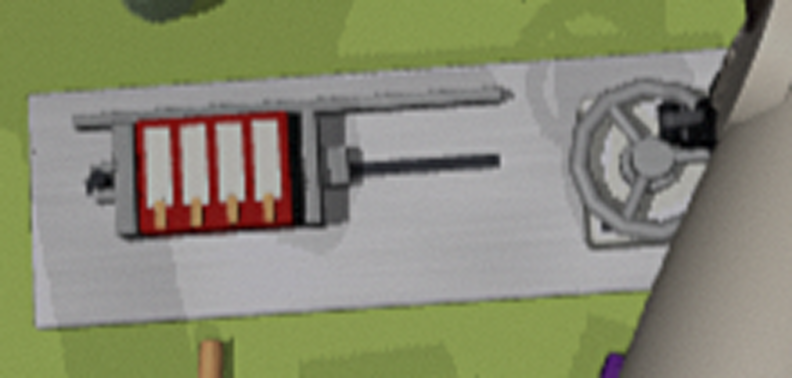

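jog_arm(
  deltas=[
    {"fingers":0.1,"x":-1,"y":0,"z":0,"twist":0},
    {"fingers":0.1,"x":-1.5,"y":0,"z":0,"twist":0},
  ],
  grip_force=80,
)

```text
time: 21.0
ee_pos: [0.6052, -0.225, 0.1424]
tcp_rot: [-7.3, 88.7, -4.5]
wrist_force: [10.3, 1.1, -1.1]
opening: 0.0217
```

```bash
python3 arc.py 600.6 -170.4 55 2 1; python3 look.py 21;  python3 - <<'E'
from workcell import viewer
import cv2
w=viewer.camera("wrist");cv2.imwrite("pics/w21.png",w["image"][:,:,::-1])
E
```

```text
r 54.78 th -85.2 z 142.4
Ftan resist 10.37 Frad -0.24 Fz -1.1 q6 -23.3 open 21.7
-1.9 -0.3
21.0 [ 0.6052 -0.225   0.1424] yaw 2.77 ax [ 0.022 -0.002 -1.   ] [10.31  1.12 -1.12] [ 0.29 -1.72 -0.03] 0.021681215219850787
```

View pics/w21.png

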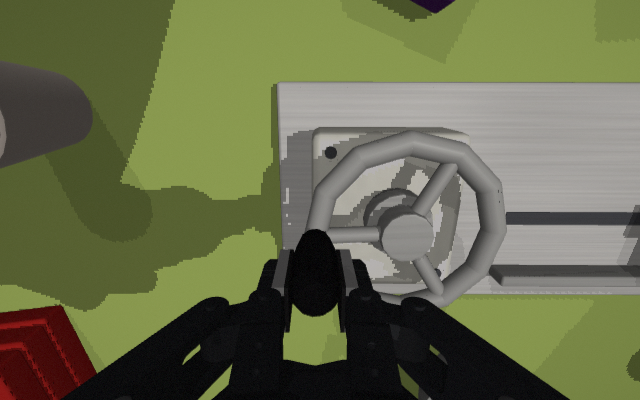

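jog_arm(
  deltas=[
    {"fingers":0.1,"x":-2,"y":0,"z":0,"twist":0},
    {"fingers":0.1,"x":-2.5,"y":0,"z":0,"twist":0},
    {"fingers":0.1,"x":-3,"y":0,"z":0,"twist":0},
  ],
)

```text
time: 21.45
ee_pos: [0.6041, -0.225, 0.1424]
tcp_rot: [-8.3, 88.5, -5.5]
wrist_force: [12.1, 0.6, -3.4]
opening: 0.0217
```

```bash
python3 arc.py 600.6 -170.4 55 2 1; python3 look.py 22
```

```text
r 54.72 th -86.4 z 142.4
Ftan resist 12.09 Frad 0.18 Fz -3.4 q6 -23.4 open 21.7
-1.9 -0.4
21.45 [ 0.6041 -0.225   0.1424] yaw 2.8 ax [ 0.026 -0.003 -1.   ] [12.07  0.58 -3.36] [ 0.21 -2.03  0.04] 0.021700164488069208
```

jog_arm(
  deltas=[
    {"fingers":0.25,"x":0,"y":0,"z":0,"twist":0},
    {"fingers":0.35,"x":0,"y":0,"z":0,"twist":0},
    {"fingers":0.7,"x":0,"y":0,"z":0,"twist":0},
    {"fingers":1,"x":0,"y":0,"z":0,"twist":0},
    {"fingers":1,"x":0,"y":0,"z":0,"twist":0},
    {"fingers":1,"x":0,"y":0,"z":0,"twist":0},
  ],
)

```text
time: 22.15
ee_pos: [0.6039, -0.2251, 0.1424]
tcp_rot: [-8.6, 88.5, -5.8]
wrist_force: [-0.6, -0.1, -0.0]
opening: 0.0844
```

```bash
python3 arc.py 600.6 -170.4 55 2 1;  python3 - <<'E'
from workcell import viewer
import cv2
w=viewer.camera("wrist");cv2.imwrite("pics/w23.png",w["image"][:,:,::-1])
E
```

```text
r 54.84 th -86.5 z 142.4
Ftan resist -0.56 Frad 0.11 Fz -0.0 q6 -23.4 open 84.4
-1.9 -0.2
```

View pics/w23.png

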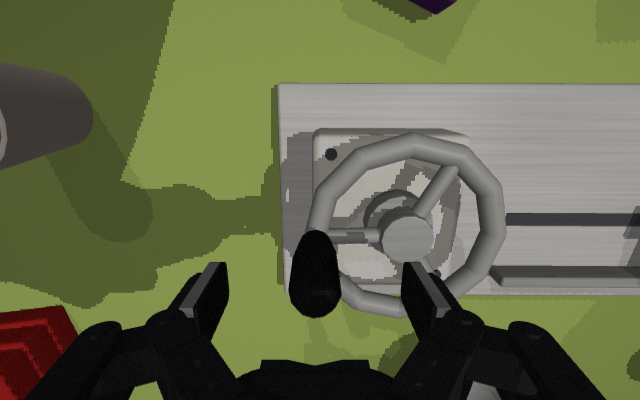

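jog_arm(
  deltas=[
    {"fingers":1,"x":0,"y":0,"z":30,"twist":0},
    {"fingers":1,"x":0,"y":0,"z":70,"twist":0},
    {"fingers":1,"x":0,"y":0,"z":110,"twist":0},
    {"fingers":1,"x":-40,"y":-20,"z":120,"twist":0},
    {"fingers":1,"x":-80,"y":-40,"z":120,"twist":0},
    {"fingers":1,"x":-120,"y":-60,"z":120,"twist":0},
    {"fingers":1,"x":-160,"y":-80,"z":120,"twist":0},
    {"fingers":1,"x":-200,"y":-100,"z":120,"twist":0},
    {"fingers":1,"x":-200,"y":-100,"z":120,"twist":0},
  ],
)

```text
time: 23.1
ee_pos: [0.4004, -0.3268, 0.2634]
tcp_rot: [-11.5, 88.5, -9.0]
wrist_force: [0.5, 1.0, 1.1]
opening: 0.0853
```

```bash
python3 look.py 24;  python3 - <<'E'
from workcell import viewer
import cv2
w=viewer.camera("top");cv2.imwrite("pics/t24z.png",cv2.resize(w["image"][170:225,210:320,::-1],None,fx=7,fy=7,interpolation=cv2.INTER_CUBIC))
E
```

```text
23.1 [ 0.4004 -0.3268  0.2634] yaw 2.56 ax [ 0.026 -0.004 -1.   ] [0.46 0.98 1.06] [-0.01 -0.09  0.02] 0.085273635327516
```

View pics/t24.png

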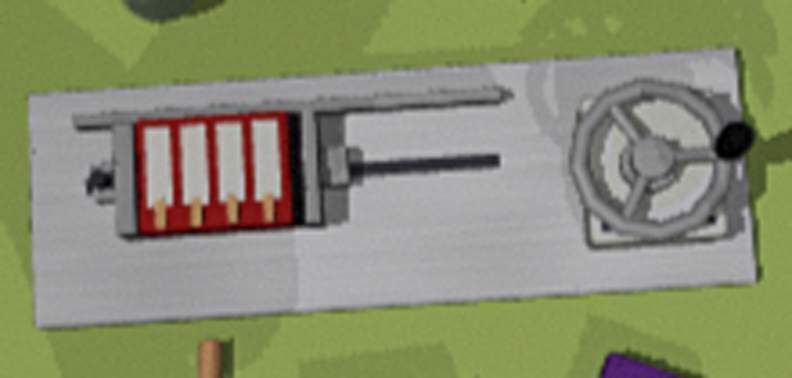

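View pics/t24z.png

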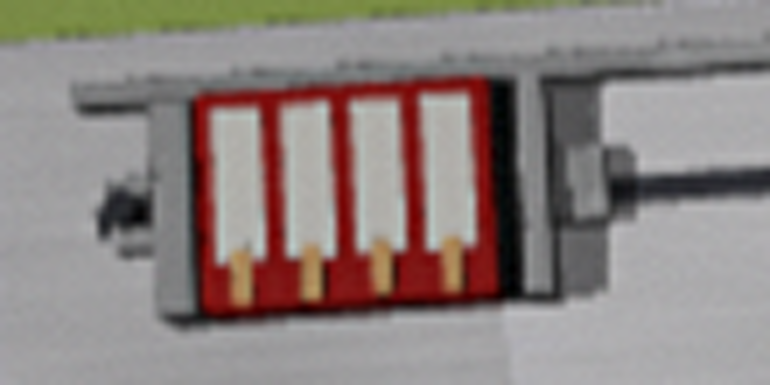

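View pics/s24.png

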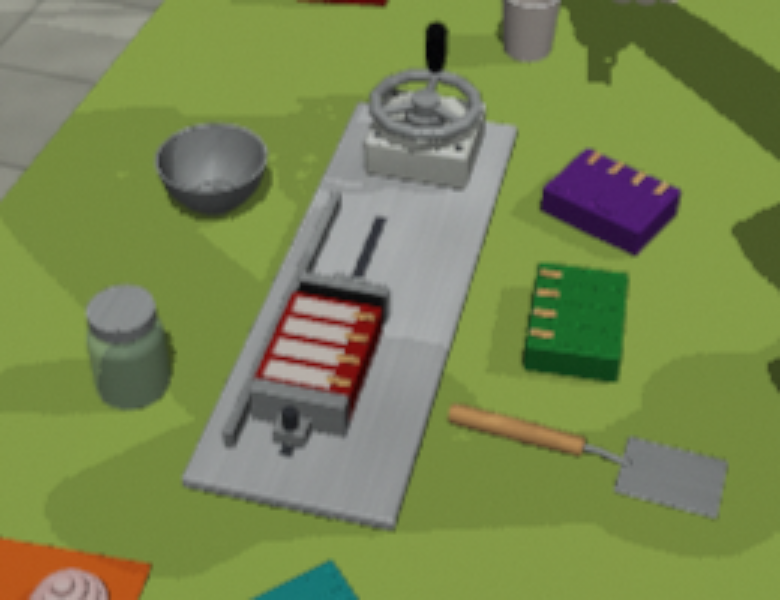

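```bash
python3 - <<'E'
from h import *
import pickle
c,s=pickle.load(open("cams.pkl","rb"))
Z=lambda u,v:(210+u/7-.43,170+v/7-.43)
for n,p,z in[("railA",(80,110),.042),("railB",(640,76),.042),("mTL",(195,97),.055),("mTR",(487,78),.055),("mBR",(500,298),.055),("mBL",(205,316),.055)]: print(n,plane(c,*Z(*p),z).round(4))
a,b=plane(c,*Z(80,110),.042),plane(c,*Z(640,76),.042)
d=(b-a)[:2]/np.linalg.norm((b-a)[:2]);nrm=np.array([-d[1],d[0]])
for p in[(195,97),(487,78),(500,298),(205,316)]: print(((plane(c,*Z(*p),.055)-a)[:2]@nrm*1000).round(1))
E
```

```text
railA [0.6419 0.2729 0.042 ]
railB [0.6511 0.0458 0.042 ]
mTL [0.6435 0.2237 0.055 ]
mTR [0.6487 0.1065 0.055 ]
mBR [0.5596 0.1017 0.055 ]
mBL [0.5548 0.2189 0.055 ]
-0.4
0.1
-89.1
-89.2
```

The back side measures within 0.5 mm of the rail line and parallel to it, so I hand the job in.

```bash
python3 -c "
from workcell import ticket
print(ticket.job_done())"
```

```text
the job is handed in; nothing more can be done
None
```

I pushed the mould back flush against the rear rail, wound the handwheel about two turns clockwise, and handed the job in at about 23 s of the 72 s allowed. Handing in reports no verdict.

- **Push:** I used the open fingers as a two-point pusher. The force rose to about 20 N when the mould met the rail, and then I backed off.
- **Winding:** I gripped the crank handle and turned it at about 5 to 7 N. The wheel stiffened at the end stop, and I stopped at 12.1 N, inside the 11 to 13 N snug range. I then opened the fingers and moved the arm clear.
- **Last checks:** In the top view the mould's back side is within 0.5 mm of the rail line, and parallel to it. It looks closed up between the jaw rubber and the end stop. The wheel did not visibly turn back after I let go, and the wrist force was about 1 N. The bystanders in the last pictures (spatula, bowl, jar, cup) look unmoved.
- **Not measured:** I could not measure the jaw force after letting go, so it rests on the wheel force alone.
- **Disagreements:** My first estimate of the wheel axis was about 3 mm off, and I corrected it from the forces while turning. The bed's wheel end also measured about 9 mm off from where the stated dimensions put it, which I did not resolve, since nothing depended on it.

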